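# Load a lens tray and raise the inspection head over it

## Robot

A 6-joint arm with a two-finger parallel gripper is mounted at the origin on the work surface. World frame = base frame: x ahead of the robot, y to its left, z up, the work surface at z = 0. Lengths are in m, angles in degrees, forces in N, time in s.
With the tool pointing down it reaches from about 0.4 to 0.925 m from the base axis. Payload 12.5 kg.
Tool frame: the origin (TCP) lies midway between the tips of the shut fingers; the grasp point (between the pads) lies 19 mm behind it; y points along the fingers, z is the direction in which the jaws open and shut, and the axes are right-handed (so a half turn about y gives the same grasp; the last joint's range is limited). The gripper opens to 95 mm and grips with 3 to 60 N. Pads are 20 mm wide; open, the fingers measure 119 mm over their backs; the gripper's body (75 mm by 180 mm) begins 59 mm behind the grasp point.
Start: joints at [57.491, 28.126, 89.318, -0, 62.55, -6.05], TCP at [0.278, 0.56, 0.215] pointing down, gripper open.
Joint ranges: [-177.58, 177.58], [-47.91, 125.51], [2.72, 160], [-65.01, 245.01], [3.68, 167.84], [-153.87, 153.87]. Speed limits (degrees/s): [127.2, 127.2, 159.86, 180, 180, 180].

## Interface

Orientations are given as a 3x3 rotation matrix whose columns are the frame's x, y, z axes.
In Python, from rig import ctrl gives the robot as it stands. The module is installed in compiled form; this text tells all that it offers.
- The arm moves only by the shell command python3 -m crank 'ROWS' [OPENING] [FORCE]. ROWS is JSON, a list of rows, each a list of 2 entries, a list of its own where there are three numbers: the shift along the tool's x, y, z in m, then the turn, a rotation vector about the tool's x, y, z in degrees. A call has 1 to 12 rows; each row is the pose to reach, as a shift and turn from the pose commanded when the call began, along the tool's axes at that moment; what a row does not reach only later rows make up. A row lasts 1/10 s, in which the tool goes at most 50 mm and 8.59 degrees, less where a joint would pass 70% of its speed; a pose out of reach is approached as far as the arm can. A call with a gripper value outside its range is refused whole. OPENING is the closure, from 0 (fully open) to 1 (shut), set as the call begins (- or left out, the last holds). The fingers move at their own pace and stop on an object; FORCE is the grip in N (left out, the last holds). Time passes only in rows, so rows that repeat a pose let the fingers close. It gives the time, the measured TCP pose, the force and the opening at its end, in the units of the state.
- ctrl.observe(): the state, without advancing time (a new reading comes with each control period).
- ctrl.read_camera(name): name is "scene" or "top"; returns a dict with "color" (384x512x3 uint8, red, green, blue), "fx", "fy", "cx", "cy" (pixels), "eye" and "rotation" of the camera in the world. Camera axes: x right, y up, looking along -z (the intrinsics and any distortion apply to the point x, -y, -z); pixel columns grow to the right and rows downward; lengths in m; the calibration is good to about 2 mm. A picture is of the moment at which its call begins. There is no depth.
- ctrl.sign_off(): hands the job in, once; it reports no verdict.
The state is a dict: "t": time; "q": joint angles; "dq": joint speeds; "joint_efforts": joint torques, N m; "tool_pos": TCP position; "ee_rot": TCP orientation; "contact_force": force on the tool from outside, world axes, zero at the start; "wrist_torque": the same for the moment, N m; "grip_width": finger opening in m.
Only numpy, scipy, OpenCV 4.12 (cv2) and the standard library are available. Lean on these libraries where they do the work, as an engineer would, in place of code of your own. Each camera call takes 0.05 s, during which the arm holds its last target.

## Task

Put every blocked lens standing on the bench upright into the blue job tray, flat on its floor, and spin the knurled collar on the threaded rod until the black index tab of the inspection head is level with the brass pointer. When both are done, and not before, slide the tray under the head, square and centred, until its front is fully home against the base, with neither tray nor lenses touching the head. Leave the pointer where it is set and do not disturb the spectacle case, the bottle or the screwdriver.

Things in the scene. Friction and masses are not known exactly. Their poses are not given: they have to be found in the camera images.
- station: fixed cream base, 225 x 90 x 28 mm. Origin on the bench under the axis of the threaded rod; z up. The tray comes in along its +y. The rod, 14 mm across, ends at z = 152 mm; two 10 mm guide pins at x = +-65, y = 0 end at z = 90; a flat scale post at x = +120, y = +32 ends at z = 119 mm.
- dock (a point): point on the flat front (-y) face of the station's base, 30 mm in front of the rod axis (x = 0, y = -30, z = 8 mm in the station's axes). The face is 28 mm high and spans x = -90 to +135 mm; the tray's front stops here.
- head_index (a point): end of the black index tab (24 x 20 x 4 mm) on the head's +x edge, at mid thickness. The head is a cream plate overhanging the base's front: in station axes x = -85 to +85, y = -120 to +35 mm, 18 mm thick; underside 9 mm below this point, top 9 mm above. It slides vertically and rises and falls with the collar.
- collar_mid (a point): centre of the knurled steel collar on the rod: 47 mm across, 30 mm high, on a 34 mm wide sleeve 12 mm above the head's top. Anticlockwise seen from above it climbs with the head, 12 mm a turn (1.91 mm per rad); clockwise it descends. Turns with about 0.1 N m, stays where left. Only the rod stands above it, by up to 70 mm.
- pointer_tip (a point): tip of the brass pointer (12 x 24 x 4 mm) on the scale post, at mid thickness, side by side with the index tab across a 4 mm gap. Its height differs each time, above the index tab at the start. Clamped: do not push it.
- tray: loose blue open tray, 156 x 156 mm outside, walls 16 mm high and 4 mm thick, floor 4 mm, 0.45 kg empty. Origin at the centre of its underside, z up; front = +y side. Behind its -y wall, on a 5 mm thick, 60 mm wide tongue, stands a grip post 22 x 22 mm, 42 mm tall, centred at x = 0, y = -106 mm.
- tray_front (a point): middle of the outside of the tray's front (+y) wall, 78 mm ahead of the tray's origin and 8 mm above its underside. Home when it touches point dock.
- case: bystander: black closed spectacle case, 60 x 160 x 39 mm, origin at the centre of its underside, long side along y.
- cleaner: bystander: upright white bottle, 52 mm across, 130 mm tall, origin at the centre of its underside.
- driver: bystander: screwdriver 150 mm long lying flat along its x axis.
- lens1: blocked lens, 0.1 kg: white disc 60 mm across, 10 mm thick, with a grey grip stub 22 mm across and 30 mm tall on its middle (40 mm tall in all). Origin at the centre of the underside, z up along the stub. Two to four lenses are present; an absent one has no pose.
- lens2: blocked lens, 0.1 kg: white disc 60 mm across, 10 mm thick, with a grey grip stub 22 mm across and 30 mm tall on its middle (40 mm tall in all). Origin at the centre of the underside, z up along the stub. Two to four lenses are present; an absent one has no pose.
- lens3: blocked lens, 0.1 kg: white disc 60 mm across, 10 mm thick, with a grey grip stub 22 mm across and 30 mm tall on its middle (40 mm tall in all). Origin at the centre of the underside, z up along the stub. Two to four lenses are present; an absent one has no pose.
- lens4: blocked lens, 0.1 kg: white disc 60 mm across, 10 mm thick, with a grey grip stub 22 mm across and 30 mm tall on its middle (40 mm tall in all). Origin at the centre of the underside, z up along the stub. Two to four lenses are present; an absent one has no pose.
Not all that is in view belongs to the job. Leave any red look-alike of the lens4 alone. Several things have the shape of the tray; the one meant has the colours described above.

How it is judged (in metres and radians):
On the way:
1. with the tray still in front of the head: every lens stands upright in the tray and the head's index tab is level with the pointer (x of lens1 in the frame of tray between -0.05 and 0.05 m and y of lens1 in the frame of tray between -0.05 and 0.05 m and z of each of lens1, lens2, lens3, lens4 in the frame of tray below 0.01 m and angle between each of lens1, lens2, lens3, lens4's own z axis and vertical below 0.15 rad and x of lens2 in the frame of tray between -0.05 and 0.05 m and y of lens2 in the frame of tray between -0.05 and 0.05 m and x of lens3 in the frame of tray between -0.05 and 0.05 m and y of lens3 in the frame of tray between -0.05 and 0.05 m and x of lens4 in the frame of tray between -0.05 and 0.05 m and y of lens4 in the frame of tray between -0.05 and 0.05 m and z of head_index in the frame of pointer_tip between -0.0025 and 0.0025 m and y of tray_front in the frame of station below -0.1 m), for 0.2 s.
At the end, for the whole second after the job is handed in: Every lens upright (0.15 rad), flat on the tray floor (within 50 mm of its centre lines); index tab level with pointer within 2.5 mm; tray flat, at most 7 mm from the base, within 15 mm of centre and 0.12 rad of square; all at rest (x of lens1 in the frame of tray between -0.05 and 0.05 m and y of lens1 in the frame of tray between -0.05 and 0.05 m and z of each of lens1, lens2, lens3, lens4 in the frame of tray below 0.01 m and angle between each of lens1, lens2, lens3, lens4's own z axis and vertical below 0.15 rad and x of lens2 in the frame of tray between -0.05 and 0.05 m and y of lens2 in the frame of tray between -0.05 and 0.05 m and x of lens3 in the frame of tray between -0.05 and 0.05 m and y of lens3 in the frame of tray between -0.05 and 0.05 m and x of lens4 in the frame of tray between -0.05 and 0.05 m and y of lens4 in the frame of tray between -0.05 and 0.05 m and z of head_index in the frame of pointer_tip between -0.0025 and 0.0025 m and y of tray_front in the frame of station above -0.037 m and x of tray_front in the frame of station between -0.015 and 0.015 m and angle between the y axis of tray and the y axis of station, either way round below 0.12 rad and angle between tray's own z axis and vertical below 0.05 rad and linear speed of each of tray, lens1, lens2, lens3, lens4 below 0.02 m/s); the robot touches nothing.
It fails at once if the tray or a lens pressed against the inspection head or its collar (contact force between head and tray above 1 N or contact force between head and lens1 above 1 N or contact force between head and lens2 above 1 N or contact force between head and lens3 above 1 N or contact force between head and lens4 above 1 N).
It fails at once if the pointer shifted by more than 2 mm (distance of pointer_tip from where it was at the start of the episode above 0.002 m).
It fails at once if the case, bottle or screwdriver moved more than 20 mm (distance of any of case, cleaner, driver from where it was at the start of the episode above 0.02 m).
Of lens1, lens2, lens3, lens4 only 2 to 4 are there at a start; the rules pass over those that are not, and their reading is None.
At some moment in a run one of lens1, lens2, lens3, lens4 may be knocked a few centimetres aside while the robot is not near it.
Once in a run the grip may slacken for a moment while it holds something.
It also fails if it takes over 210 s, if anything falls off the work surface, if the arm or the gripper's body presses on something with over 40 N, if the wrist force passes 120 N, or if a joint passes its speed limit or range.

## Working session

There is one attempt and no reset: what is moved stays moved. The work goes in short steps, Python scripts to look and compute and a shell command to move; the robot and the scene stay as the last step left them, time stands still between calls to the robot, and variables do not carry over. Pictures are saved under pics/ and viewed, and the job is handed in when it is done.

```bash
mkdir -p pics; ls; python3 - <<'E'
from rig import ctrl
import cv2,numpy as np
np.set_printoptions(precision=4,suppress=True)
s=ctrl.observe(); print(s)
for n in("scene","top"):
    c=ctrl.read_camera(n); cv2.imwrite(f"pics/{n}0.png",c["color"][:,:,::-1]); print({k:v for k,v in c.items() if k!="color"})
E
```

```text
pics
{'t': 0.0, 'q': array([57.4896, 28.1642, 89.3501, -0.0006, 62.5512, -6.052 ]), 'dq': array([-0.059 ,  0.0312, -0.0353,  0.1284, -0.0789, -0.0575]), 'joint_efforts': array([  0.0006, -61.265 , -25.8186,   0.0693,   0.0482,  -0.0001]), 'tool_pos': array([0.2783, 0.5593, 0.2141]), 'ee_rot': array([[ 0.8953, -0.0006,  0.4455],
       [-0.4455, -0.001 ,  0.8953],
       [-0.0001, -1.    , -0.0011]]), 'contact_force': array([ 0.534 ,  0.0182, -0.1769]), 'wrist_torque': array([ 0.0056,  0.0299, -0.0272]), 'grip_width': 0.0954549314929515}
{'fx': 357.33324565906, 'fy': 357.33324565906, 'cx': 262.8332109794341, 'cy': 190.98487360327366, 'eye': array([ 1.1438, -0.3677,  0.784 ]), 'rotation': array([[ 0.4867, -0.6156,  0.6198],
       [ 0.8735,  0.3346, -0.3536],
       [ 0.0103,  0.7135,  0.7006]])}
{'fx': 451.29184336708744, 'fy': 451.29184336708744, 'cx': 256.28025337632397, 'cy': 179.79571010211933, 'eye': array([ 0.4097, -0.0297,  1.3497]), 'rotation': array([[-0.0251,  0.9944, -0.103 ],
       [-0.9996, -0.0262, -0.0088],
       [-0.0115,  0.1028,  0.9946]])}
```

View pics/scene0.png

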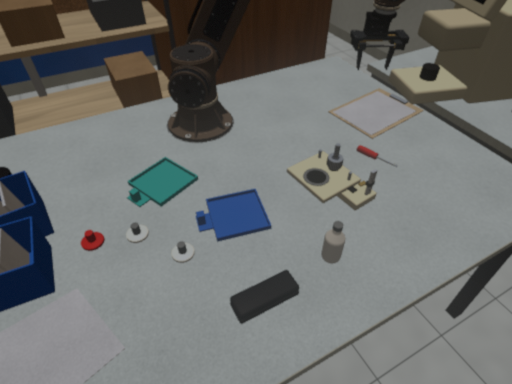

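View pics/top0.png

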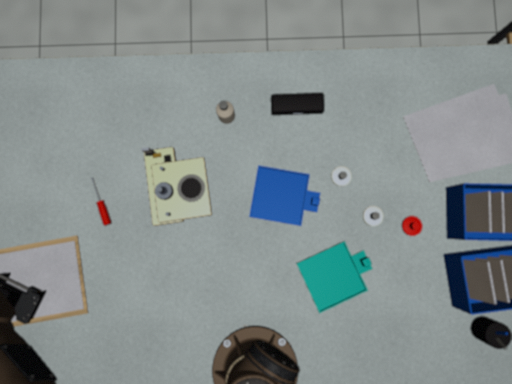

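```bash
cat > h.py <<'E'
import numpy as np,cv2
from rig import ctrl
np.set_printoptions(precision=4,suppress=True)
def ray(c,u,v):
    d=np.array([(u-c["cx"])/c["fx"],-(v-c["cy"])/c["fy"],-1.0]); return c["rotation"]@d
def at_z(c,u,v,z):
    d=ray(c,u,v); return c["eye"]+d*(z-c["eye"][2])/d[2]
def proj(c,p):
    q=c["rotation"].T@(np.asarray(p,float)-c["eye"]); return np.array([c["cx"]+c["fx"]*q[0]/-q[2], c["cy"]-c["fy"]*q[1]/-q[2]])
def crop(c,u0,v0,u1,v1,k,fn):
    im=c["color"][v0:v1,u0:u1,::-1]; im=cv2.resize(im,None,fx=k,fy=k,interpolation=cv2.INTER_CUBIC)
    for u in range((u0+9)//10*10,u1,10):
        cv2.line(im,((u-u0)*k,0),((u-u0)*k,4 if u%50 else 12),(0,0,255),1)
        if u%20==0: cv2.putText(im,str(u),((u-u0)*k,18),0,.35,(0,0,255),1)
    for v in range((v0+9)//10*10,v1,10):
        cv2.line(im,(0,(v-v0)*k),(4,(v-v0)*k),(0,0,255),1)
        if v%20==0: cv2.putText(im,str(v),(6,(v-v0)*k+4),0,.35,(0,0,255),1)
    cv2.imwrite("pics/"+fn,im)
def tri(c1,p1,c2,p2):
    A=[];b=[]
    for c,p in((c1,p1),(c2,p2)):
        d=ray(c,*p); d/=np.linalg.norm(d); P=np.eye(3)-np.outer(d,d); A.append(P); b.append(P@c["eye"])
    A=np.vstack(A); b=np.hstack(b); x=np.linalg.lstsq(A,b,rcond=None)[0]
    return x, np.linalg.norm(A@x-b)
E
python3 - <<'E'
from h import *
t=ctrl.read_camera("top"); s=ctrl.read_camera("scene")
crop(t,130,140,330,240,4,"t1.png"); crop(t,300,140,440,240,5,"t2.png"); crop(s,270,130,400,240,6,"s1.png"); crop(s,70,180,290,290,3,"s2.png")
E
```

```text
(no output)
```

View pics/t1.png

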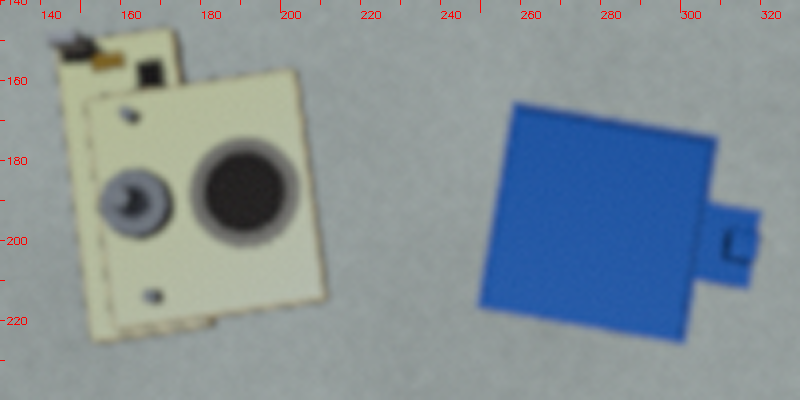

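View pics/t2.png

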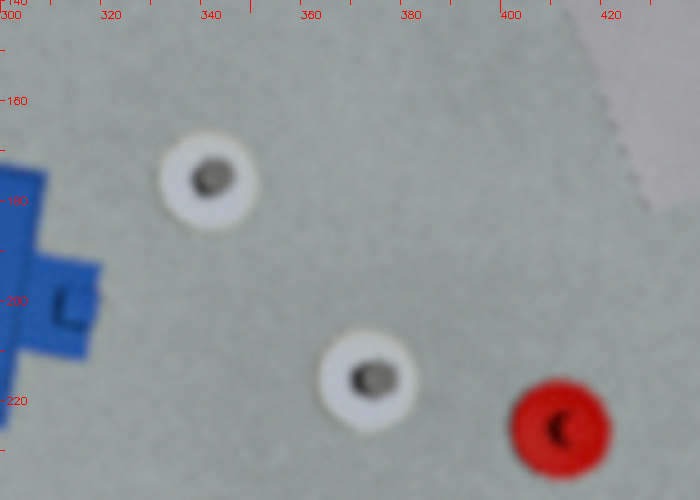

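View pics/s1.png

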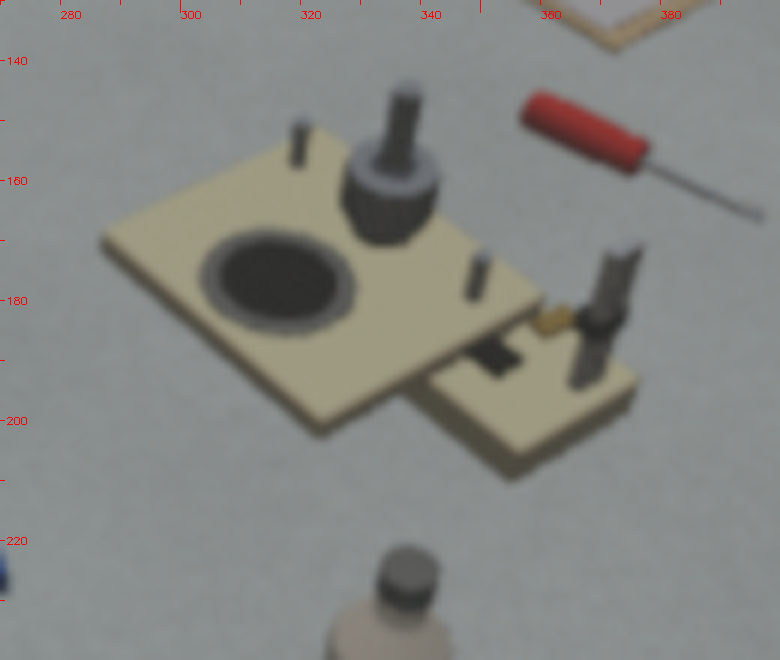

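View pics/s2.png

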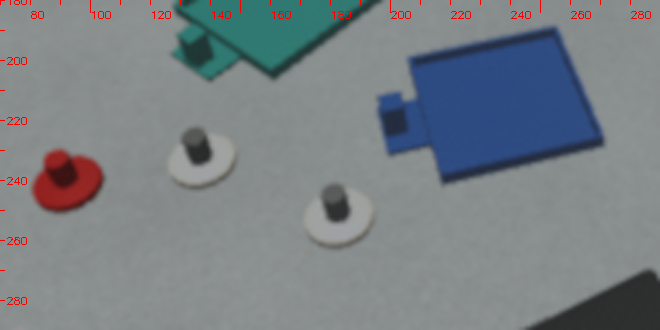

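```bash
python3 - <<'E'
from h import *
t=ctrl.read_camera("top"); s=ctrl.read_camera("scene")
print("nadir",proj(t,t["eye"]-[0,0,1]))
print("tray", [at_z(t,*p,0.016)[:2] for p in((258.75,165.5),(309.25,174.25),(301,225.5),(250,216.5))])
print("tray scene",[at_z(s,*p,0.016)[:2] for p in((206,200),(252,189),(268,227),(214,238))])
print("lensA",at_z(t,341.7,176,.008),tri(t,(342.5,175.3),s,(181.5,243)))
print("lensB",at_z(t,373.3,216,.008),tri(t,(375,216),s,(134.8,224.5)))
print("rod",tri(t,(162.5,190.5),s,(337.5,145)))
print("pins",tri(t,(161,167.5),s,(350.5,173)),tri(t,(167.,213.5),s,(320.3,150.5)))
print("case",at_z(t,298,104,.03),"bottle",at_z(t,225,107,.13))
print("tab",tri(t,(167.5,158.5),s,(352,189)),"pointer",tri(t,(157,155),s,(361,183.5)))
print("collar top c",tri(t,(163.8,190.7),s,(336,158)))
E
```

```text
nadir [261.4815 226.4266]
tray [array([ 0.5905, -0.0263]), array([ 0.5603, -0.1756]), array([ 0.4095, -0.1458]), array([0.4397, 0.0034])]
tray scene [array([ 0.4169, -0.1479]), array([ 0.4408, -0.0053]), array([ 0.5962, -0.0372]), array([ 0.5597, -0.1843])]
lensA [ 0.5534 -0.273   0.008 ] (array([ 0.5521, -0.2698,  0.0391]), np.float64(7.685767807569587e-05))
lensB [ 0.4321 -0.3609  0.008 ] (array([ 0.4314, -0.3586,  0.0379]), np.float64(0.0003451603921153102))
rod (array([0.5146, 0.2366, 0.1464]), np.float64(0.005981971903846398))
pins (array([0.5827, 0.2502, 0.0846]), np.float64(0.0005532491172879016)) (array([0.4524, 0.234 , 0.0848]), np.float64(0.00010012337155539334))
case [ 0.7708 -0.1483  0.03  ] bottle [0.7407 0.0625 0.13  ]
tab (array([0.6134, 0.2388, 0.0501]), np.float64(0.0004635726313277481)) pointer (array([0.6208, 0.2643, 0.0674]), np.float64(0.0025189767453375612))
collar top c (array([0.5168, 0.2418, 0.0972]), np.float64(0.0027378409915225018))
```

```bash
python3 -m crank '[[[0.615,0,-0.622],[0,74.5,0]],[[0.615,0,-0.622],[0,74.5,0]],[[0.615,0,-0.622],[0,74.5,0]],[[0.615,0,-0.622],[0,74.5,0]],[[0.615,0,-0.622],[0,74.5,0]],[[0.615,0,-0.622],[0,74.5,0]],[[0.615,0,-0.622],[0,74.5,0]],[[0.615,0,-0.622],[0,74.5,0]],[[0.615,0,-0.622],[0,74.5,0]],[[0.615,0,-0.622],[0,74.5,0]],[[0.615,0,-0.622],[0,74.5,0]],[[0.615,0,-0.622],[0,74.5,0]]]' 0.4 20
cat >> h.py <<'E'
def go(p,heading=None):
    """tool-axis shift and turn (about tool y) to TCP p, with jaw heading in deg"""
    o=ctrl.observe(); R=o["ee_rot"]; d=R.T@(np.asarray(p,float)-o["tool_pos"])
    cur=np.degrees(np.arctan2(R[1,2],R[0,2]))
    tgt=d*0; 
    print("t",round(o["t"],2),"pos",o["tool_pos"],"heading",round(cur,2),"grip",round(o["grip_width"],4),"F",o["contact_force"],"tilt",R[:,1],"q6",o["q"][5])
    if heading is not None:
        # full rotation to exact down with this heading
        a=np.radians(heading); z=np.array([np.cos(a),np.sin(a),0]); y=np.array([0,0,-1.]); x=np.cross(y,z)
        T=np.column_stack([x,y,z]); rv=cv2.Rodrigues(R.T@T)[0].ravel(); print("turn",np.round(np.degrees(rv),2))
    print("shift",np.round(d,4))
E
python3 -c "
from h import *
go([.5523,-.2715,.1],-11)
t=ctrl.read_camera('top'); crop(t,230,120,440,260,3,'t3.png')"
```

```text
t: 1.5
tool_pos: [0.4664, -0.0125, 0.2149]
ee_rot: [[-0.19, 0.001, 0.982], [-0.982, 0.0, -0.19], [-0.0, -1.0, 0.001]]
contact_force: [0.7, 0.4, -0.6]
grip_width: 0.0573
t 1.5 pos [ 0.4664 -0.0125  0.2149] heading -10.97 grip 0.0573 F [ 0.7092  0.3836 -0.6384] tilt [ 0.0007  0.     -1.    ] q6 1.3018560934826366
turn [-0.04  0.03 -0.01]
shift [0.2379 0.1149 0.1336]
```

View pics/t3.png

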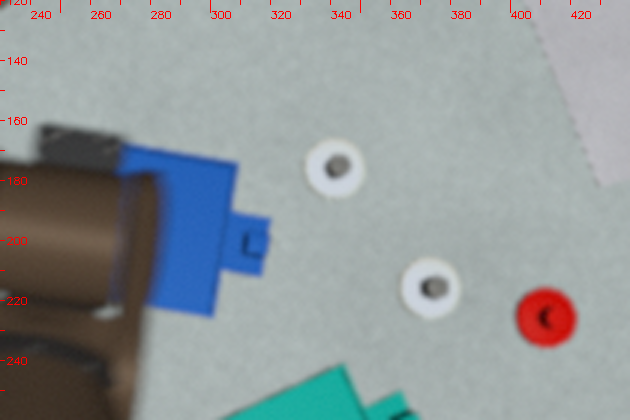

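```bash
python3 -m crank '[[[0.04,0.01,0.022],[0,0,0]],[[0.08,0.03,0.045],[0,0,0]],[[0.12,0.05,0.067],[0,0,0]],[[0.16,0.07,0.089],[0,0,0]],[[0.2,0.09,0.112],[0,0,0]],[[0.238,0.115,0.134],[0,0,0]],[[0.238,0.14,0.134],[0,0,0]],[[0.238,0.14,0.134],[0,0,0]],[[0.238,0.14,0.134],[0,0,0]]]' 0.4 20
python3 -c "
from h import *
go([.5523,-.2715,.015],-11)
t=ctrl.read_camera('scene'); crop(t,70,150,270,280,4,'s3.png')"
```

```text
t: 2.45
tool_pos: [0.5522, -0.269, 0.0748]
ee_rot: [[-0.19, -0.001, 0.982], [-0.982, 0.001, -0.19], [-0.001, -1.0, -0.001]]
contact_force: [0.2, 0.1, 0.6]
grip_width: 0.0568
t 2.45 pos [ 0.5522 -0.269   0.0748] heading -10.95 grip 0.0568 F [0.163  0.0542 0.5603] tilt [-0.0008  0.0007 -1.    ] q6 -21.196351247878148
turn [ 0.05  0.05 -0.03]
shift [0.0025 0.0598 0.0007]
```

View pics/s3.png

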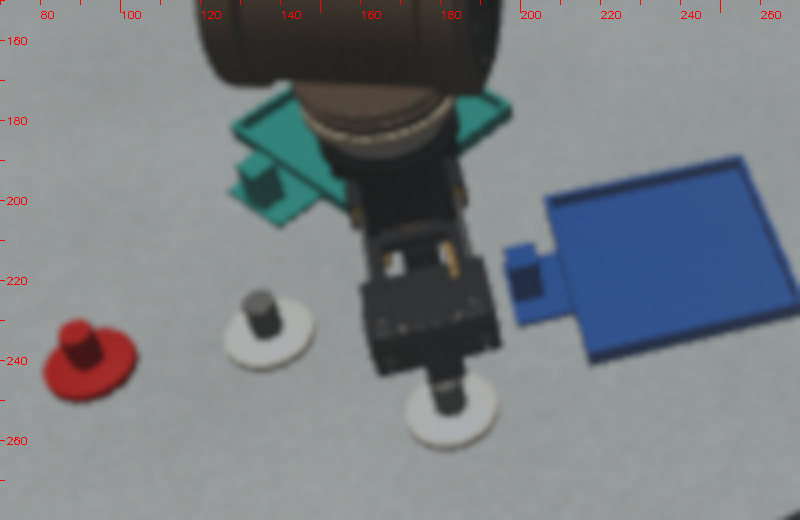

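```bash
python3 -m crank '[[[0.0025,0.025,0],[0,0,0]],[[0.0025,0.045,0],[0,0,0]],[[0.0025,0.058,0],[0,0,0]],[[0.0025,0.058,0],[0,0,0]]]' 0.4 20 && python3 -m crank '[[[0,0,0],[0,0,0]],[[0,0,0],[0,0,0]],[[0,0,0],[0,0,0]],[[0,0,0],[0,0,0]],[[0,0,0],[0,0,0]]]' 0.9 20 && python3 -m crank '[[[0,-0.02,0],[0,0,0]],[[0,-0.035,0],[0,0,0]],[[0,-0.035,0],[0,0,0]]]' - 20
python3 -c "
from h import *
go([.5523,-.2715,.06],-11)"
```

```text
t: 2.9
tool_pos: [0.5518, -0.2712, 0.0164]
ee_rot: [[-0.189, -0.001, 0.982], [-0.982, 0.001, -0.189], [-0.0, -1.0, -0.001]]
contact_force: [0.1, 0.2, -0.3]
grip_width: 0.0569
t: 3.4
tool_pos: [0.552, -0.272, 0.0169]
ee_rot: [[-0.19, 0.0, 0.982], [-0.982, -0.0, -0.19], [0.0, -1.0, 0.0]]
contact_force: [1.6, -0.1, 0.1]
grip_width: 0.0223
t: 3.7
tool_pos: [0.5528, -0.2725, 0.0537]
ee_rot: [[-0.19, 0.003, 0.982], [-0.982, -0.002, -0.19], [0.001, -1.0, 0.003]]
contact_force: [-0.2, 0.1, -1.0]
grip_width: 0.0215
t 3.7 pos [ 0.5528 -0.2725  0.0537] heading -10.96 grip 0.0215 F [-0.181   0.064  -0.9828] tilt [ 0.003  -0.0018 -1.    ] q6 -21.429554432807485
turn [-0.19  0.04  0.07]
shift [-0.0009 -0.0063 -0.0006]
```

```bash
python3 -m crank '[[[-0.03,-0.002,-0.006],[0,0,0]],[[-0.07,-0.002,-0.014],[0,0,0]],[[-0.11,-0.002,-0.021],[0,0,0]],[[-0.15,-0.002,-0.029],[0,0,0]],[[-0.185,-0.002,-0.05],[0,0,0]],[[-0.208,-0.002,-0.075],[0,0,0]],[[-0.208,-0.002,-0.087],[0,0,0]],[[-0.208,-0.002,-0.087],[0,0,0]],[[-0.208,-0.002,-0.087],[0,0,0]]]' - 20
python3 -c "
from h import *
go([.5068,-.0518,.021],-11)
t=ctrl.read_camera('scene'); crop(t,100,130,300,260,4,'s4.png')"
```

```text
t: 4.6
tool_pos: [0.5068, -0.052, 0.0537]
ee_rot: [[-0.191, 0.001, 0.982], [-0.982, -0.0, -0.191], [0.0, -1.0, 0.001]]
contact_force: [0.7, 0.5, -0.2]
grip_width: 0.0215
t 4.6 pos [ 0.5068 -0.052   0.0537] heading -10.99 grip 0.0215 F [ 0.7093  0.5251 -0.181 ] tilt [ 0.0011 -0.0002 -1.    ] q6 -2.303387299449553
turn [-0.06  0.01  0.  ]
shift [-0.0002  0.0327 -0.0001]
```

View pics/s4.png

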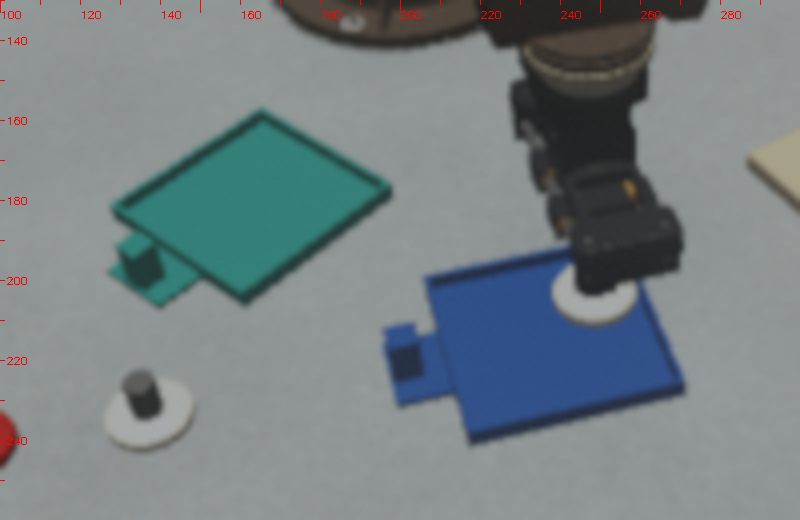

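```bash
python3 -m crank '[[[0,0.015,0],[0,0,0]],[[0,0.026,0],[0,0,0]],[[0,0.031,0],[0,0,0]],[[0,0.033,0],[0,0,0]],[[0,0.033,0],[0,0,0]]]' - 20 && python3 -m crank '[[[0,0,0],[0,0,0]],[[0,0,0],[0,0,0]],[[0,0,0],[0,0,0]],[[0,0,0],[0,0,0]],[[0,-0.02,0],[0,0,0]],[[0,-0.05,0],[0,0,0]],[[0,-0.06,0],[0,0,0]],[[0,-0.06,0],[0,0,0]]]' 0.4 20
python3 -c "
from h import *
go([.4314,-.359,.075],-11)
t=ctrl.read_camera('scene'); crop(t,60,130,300,290,3,'s5.png')
t=ctrl.read_camera('top'); crop(t,230,120,440,260,3,'t5.png')"
```

```text
t: 5.15
tool_pos: [0.5062, -0.0516, 0.0207]
ee_rot: [[-0.191, -0.0, 0.982], [-0.982, 0.0, -0.191], [0.0, -1.0, -0.0]]
contact_force: [-0.3, -0.9, 1.2]
grip_width: 0.0217
t: 5.95
tool_pos: [0.5066, -0.0513, 0.0817]
ee_rot: [[-0.19, 0.003, 0.982], [-0.982, -0.001, -0.19], [-0.0, -1.0, 0.003]]
contact_force: [0.2, -0.6, 0.0]
grip_width: 0.057
t 5.95 pos [ 0.5066 -0.0513  0.0817] heading -10.95 grip 0.057 F [ 0.2455 -0.555   0.0093] tilt [ 0.0027 -0.0005 -1.    ] q6 -2.2748033770836678
turn [-0.16  0.05 -0.  ]
shift [ 0.3164  0.0066 -0.0154]
```

View pics/s5.png

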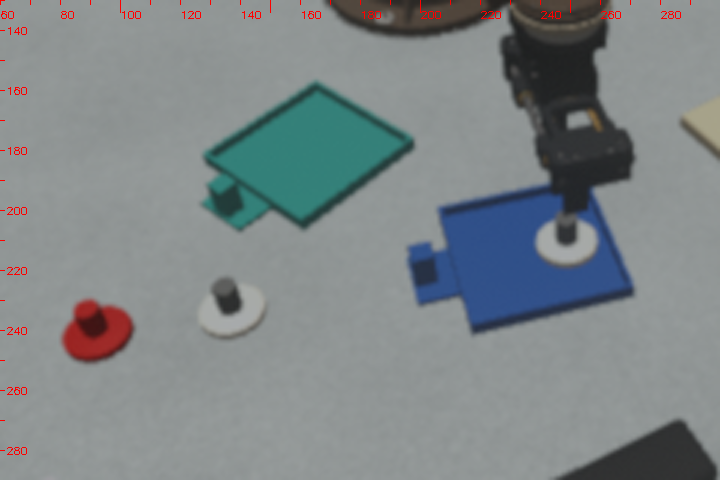

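View pics/t5.png

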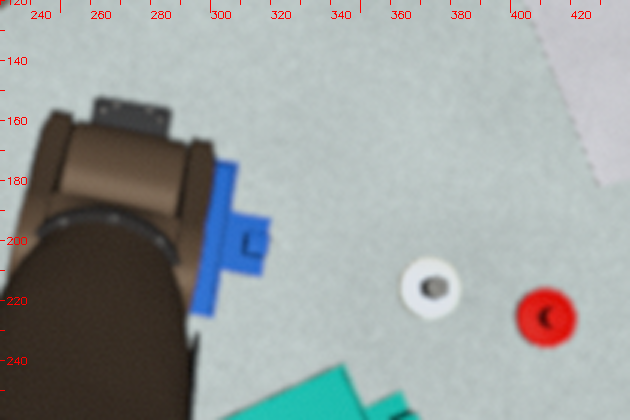

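```bash
python3 -m crank '[[[0.03,0,-0.001],[0,0,0]],[[0.07,0,-0.003],[0,0,0]],[[0.115,0,-0.005],[0,0,0]],[[0.16,0,-0.008],[0,0,0]],[[0.205,0,-0.01],[0,0,0]],[[0.25,0,-0.012],[0,0,0]],[[0.29,0.003,-0.014],[0,0,0]],[[0.31,0.006,-0.0155],[0,0,0]],[[0.3165,0.006,-0.0155],[0,0,0]],[[0.3165,0.006,-0.0155],[0,0,0]],[[0.3165,0.006,-0.0155],[0,0,0]]]' 0.4 20
python3 -c "
from h import *
go([.4314,-.3595,.0165],-11)
t=ctrl.read_camera('scene'); crop(t,60,130,300,290,3,'s6.png')"
```

```text
t: 7.15
tool_pos: [0.4307, -0.3578, 0.0741]
ee_rot: [[-0.189, -0.001, 0.982], [-0.982, 0.001, -0.189], [-0.001, -1.0, -0.001]]
contact_force: [-0.7, 0.3, -0.0]
grip_width: 0.0574
t 7.15 pos [ 0.4307 -0.3578  0.0741] heading -10.92 grip 0.0574 F [-0.7266  0.2837 -0.0206] tilt [-0.0007  0.0011 -1.    ] q6 -35.57531877591891
turn [ 0.05  0.08 -0.05]
shift [0.0016 0.0576 0.0011]
```

View pics/s6.png

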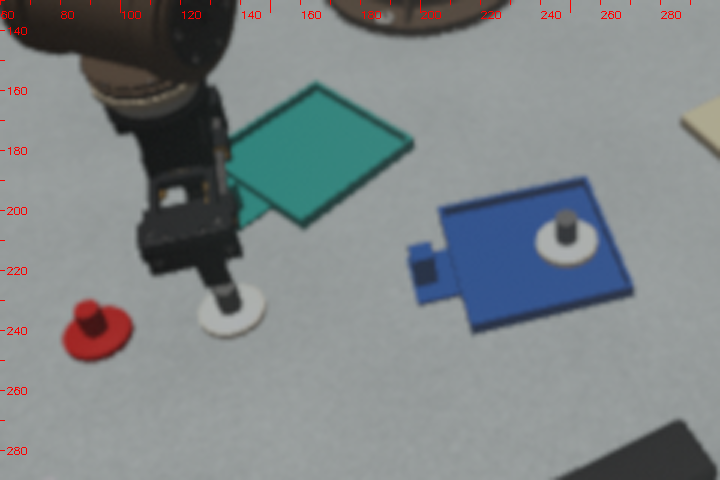

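```bash
python3 -m crank '[[[0.0015,0.025,0.001],[0,0,0]],[[0.0015,0.045,0.001],[0,0,0]],[[0.0015,0.058,0.001],[0,0,0]],[[0.0015,0.058,0.001],[0,0,0]]]' 0.4 20 && python3 -m crank '[[[0,0,0],[0,0,0]],[[0,0,0],[0,0,0]],[[0,0,0],[0,0,0]],[[0,0,0],[0,0,0]],[[0,0,0],[0,0,0]]]' 0.9 25 && python3 -m crank '[[[0,-0.02,0],[0,0,0]],[[0,-0.035,0],[0,0,0]],[[0,-0.035,0],[0,0,0]]]' - 25
python3 -c "
from h import *
go([.535,-.18,.0525],-11);go([.52,-.12,.0525],-11);go([.4932,-.1204,.0525],-11)"
```

```text
t: 7.6
tool_pos: [0.4312, -0.3594, 0.0153]
ee_rot: [[-0.189, -0.002, 0.982], [-0.982, 0.002, -0.189], [-0.002, -1.0, -0.002]]
contact_force: [-0.6, 0.3, 0.5]
grip_width: 0.0568
t: 8.1
tool_pos: [0.4314, -0.3608, 0.017]
ee_rot: [[-0.19, 0.0, 0.982], [-0.982, -0.0, -0.19], [0.0, -1.0, 0.001]]
contact_force: [-0.6, 0.5, 0.5]
grip_width: 0.0226
t: 8.4
tool_pos: [0.4319, -0.3612, 0.0531]
ee_rot: [[-0.19, 0.002, 0.982], [-0.982, -0.002, -0.19], [0.002, -1.0, 0.002]]
contact_force: [0.4, 0.6, -0.6]
grip_width: 0.0214
t 8.4 pos [ 0.4319 -0.3612  0.0531] heading -10.96 grip 0.0214 F [ 0.3733  0.5792 -0.5648] tilt [ 0.0021 -0.002  -1.    ] q6 -35.68145269057302
turn [-0.14  0.04  0.09]
shift [-0.1975  0.0005  0.0668]
t 8.4 pos [ 0.4319 -0.3612  0.0531] heading -10.96 grip 0.0214 F [ 0.3733  0.5792 -0.5648] tilt [ 0.0021 -0.002  -1.    ] q6 -35.68145269057302
turn [-0.14  0.04  0.09]
shift [-0.2536  0.0003  0.0406]
t 8.4 pos [ 0.4319 -0.3612  0.0531] heading -10.96 grip 0.0214 F [ 0.3733  0.5792 -0.5648] tilt [ 0.0021 -0.002  -1.    ] q6 -35.68145269057302
turn [-0.14  0.04  0.09]
shift [-0.2481  0.0003  0.0144]
```

```bash
python3 -m crank '[[[-0.03,0,0.015],[0,0,0]],[[-0.07,0,0.035],[0,0,0]],[[-0.11,0,0.055],[0,0,0]],[[-0.15,0,0.067],[0,0,0]],[[-0.1975,0,0.067],[0,0,0]],[[-0.235,0,0.052],[0,0,0]],[[-0.25,0,0.03],[0,0,0]],[[-0.248,0,0.0145],[0,0,0]],[[-0.248,0,0.0145],[0,0,0]],[[-0.248,0,0.0145],[0,0,0]]]' - 25
python3 -c "
from h import *
go([.4932,-.1204,.021],-11)
t=ctrl.read_camera('scene'); crop(t,100,130,300,260,4,'s7.png')"
```

```text
t: 9.4
tool_pos: [0.4932, -0.1203, 0.0514]
ee_rot: [[-0.191, 0.0, 0.982], [-0.982, -0.0, -0.191], [-0.0, -1.0, 0.0]]
contact_force: [0.3, -0.1, -1.4]
grip_width: 0.0212
t 9.4 pos [ 0.4932 -0.1203  0.0514] heading -10.98 grip 0.0212 F [ 0.2651 -0.1462 -1.4334] tilt [ 0.0004 -0.     -1.    ] q6 -10.190577168605689
turn [-0.02  0.02 -0.  ]
shift [0.0001 0.0304 0.    ]
```

View pics/s7.png

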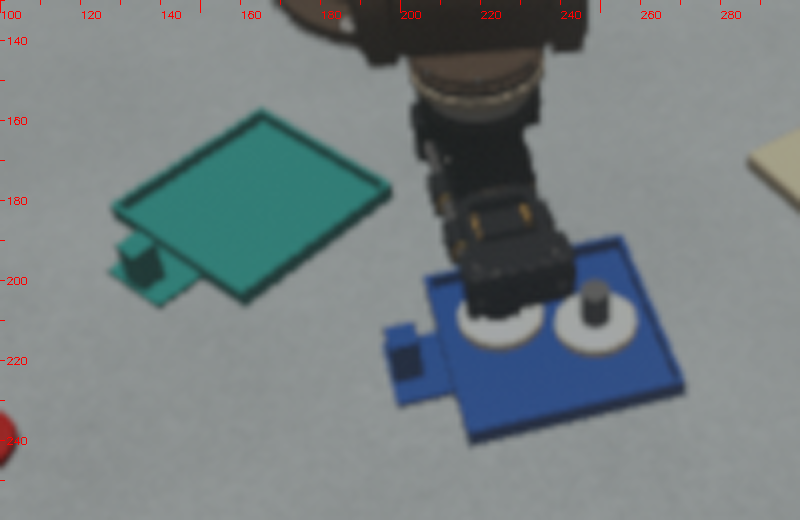

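```bash
python3 -m crank '[[[0,0.015,0],[0,0,0]],[[0,0.024,0],[0,0,0]],[[0,0.029,0],[0,0,0]],[[0,0.0308,0],[0,0,0]],[[0,0.0308,0],[0,0,0]]]' - 25 && python3 -m crank '[[[0,0,0],[0,0,0]],[[0,0,0],[0,0,0]],[[0,0,0],[0,0,0]],[[0,0,0],[0,0,0]],[[0,-0.02,0],[0,0,0]],[[0,-0.06,0],[0,0,0]],[[0,-0.11,0],[0,0,0]],[[0,-0.15,0],[0,0,0]],[[0,-0.18,0],[0,0,0]]]' 0.4 20
python3 -c "
from h import *
go([.5175,.2421,.21],7)
t=ctrl.read_camera('scene'); crop(t,100,130,300,260,4,'s8.png'); crop(t,270,120,400,220,6,'s9.png')"
```

```text
t: 9.95
tool_pos: [0.4928, -0.1201, 0.0209]
ee_rot: [[-0.19, -0.0, 0.982], [-0.982, 0.0, -0.19], [-0.0, -1.0, -0.0]]
contact_force: [-1.4, -0.5, 0.9]
grip_width: 0.0215
t: 10.85
tool_pos: [0.4929, -0.12, 0.2036]
ee_rot: [[-0.19, 0.002, 0.982], [-0.982, -0.001, -0.19], [0.0, -1.0, 0.003]]
contact_force: [0.3, 0.5, -0.4]
grip_width: 0.057
t 10.85 pos [ 0.4929 -0.12    0.2036] heading -10.95 grip 0.057 F [ 0.2933  0.5294 -0.3842] tilt [ 0.0024 -0.0008 -1.    ] q6 -10.197013629089241
turn [ -0.14 -17.95   0.04]
shift [-0.3602 -0.0066 -0.0446]
```

View pics/s8.png

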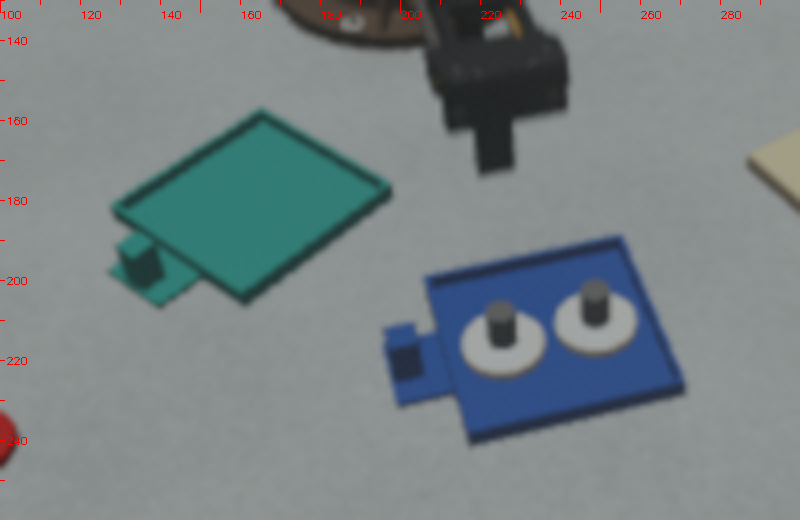

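View pics/s9.png

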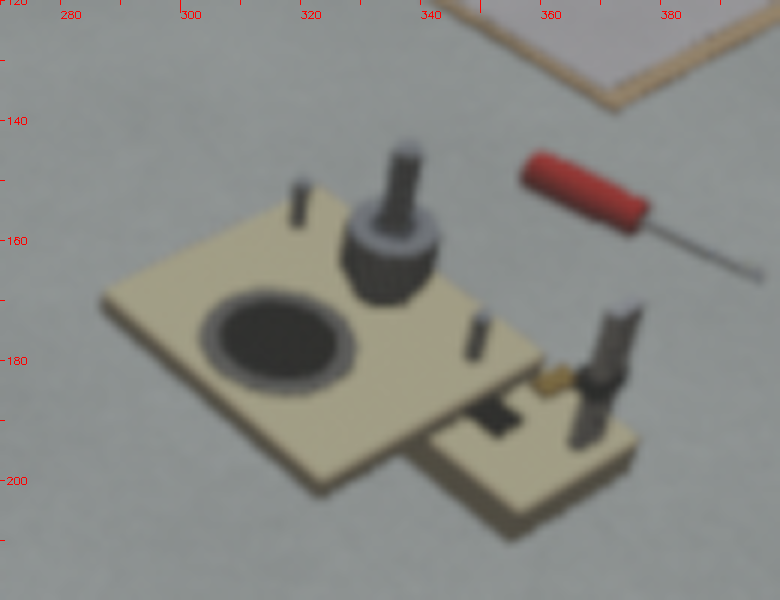

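```bash
cat > fit.py <<'E'
from h import *
from scipy.optimize import least_squares
def fit(obs,tab,ptr):
    # obs: list (cam,pixel,xs,ys,zfun) z number or ('i',off)
    cams={n:ctrl.read_camera(n) for n in("scene","top")}
    def W(p,X):
        c,s=np.cos(p[2]),np.sin(p[2]); return np.array([p[0]+c*X[0]-s*X[1],p[1]+s*X[0]+c*X[1],X[2]])
    # p: x,y,yaw,zi, dus,dvs,dut,dvt, tx,ty, px,py,pz
    def res(p):
        off={"scene":p[4:6],"top":p[6:8]}; r=[]
        for cam,px,x,y,z in obs:
            zz=p[3]+z[1] if isinstance(z,tuple) else z
            r+=list(proj(cams[cam],W(p,(x,y,zz)))+off[cam]-px)
        for cam,px in tab: r+=list(proj(cams[cam],W(p,(p[8],p[9],p[3]+.002)))+off[cam]-px)
        for cam,px in ptr: r+=list(proj(cams[cam],W(p,(p[10],p[11],p[12]+.002)))+off[cam]-px)
        r+=list(p[4:8]/1.0); r+=[(p[8]-.097)/.002]
        return np.array(r)
    p0=np.array([.5175,.2421,np.radians(7),.051,0,0,0,0,.097,.0,.11,.02,.07])
    s=least_squares(res,p0); p=s.x; r=res(p)
    C=np.linalg.inv(s.jac.T@s.jac)*2*s.cost/ (len(r)-len(p)); 
    print("pose",p[:2],"yaw",np.degrees(p[2]),"zi",p[3],"offs",p[4:8],"tab",p[8:10],"ptr",p[10:13],"dz mm",1e3*(p[12]-p[3]))
    print("sd",np.sqrt(np.diag(C)))
    print("res px",np.round(r[:2*(len(obs)+len(tab)+len(ptr))].reshape(-1,2),1).tolist())
    return p
E
python3 - <<'E'
from fit import *
S="scene";T="top"
obs=[(S,(356.7,205.8),.135,-.03,.028),(S,(355.3,210.2),.135,-.03,0),(S,(376.2,193.3),.135,.06,.028),(S,(350.3,172.2),.065,0,.09),(S,(320.2,150.2),-.065,0,.09),(S,(338,144.6),0,0,.152),
(S,(323.7,201.3),.085,-.12,('i',.009)),(S,(287,169.3),-.085,-.12,('i',.009)),(S,(360.8,179.5),.085,.035,('i',.009)),
(T,(203.75,157.5),.085,-.12,('i',.009)),(T,(212,214.75),-.085,-.12,('i',.009)),(T,(151.25,164.5),.085,.035,('i',.009)),(T,(173.25,147.5),.135,-.03,.028),(T,(153.25,225.5),-.09,.06,.028),
(T,(161.5,168),.065,0,.09),(T,(167.2,213.6),-.065,0,.09),(T,(161.3,190),0,0,.152)]
fit(obs,[(S,(352.7,189)),(T,(167.5,158.5))],[(S,(362,183.5)),(T,(157,155))])
E
```

```text
pose [0.5164 0.2394] yaw 7.120717764153917 zi 0.04848780784992449 offs [0.3275 0.6987 0.0656 0.3609] tab [ 0.0968 -0.0119] ptr [0.1076 0.0116 0.0688] dz mm 20.358293193043586
sd [0.0015 0.0015 0.0051 0.0016 0.4726 0.3964 0.5184 0.5172 0.001  0.0017
 0.0015 0.0021 0.0032]
res px [[-0.1, -0.7], [-0.5, 1.3], [1.1, -0.8], [-0.1, 0.0], [-0.1, -0.1], [-0.2, -0.2], [-0.2, -0.3], [-1.1, -0.3], [0.4, -0.1], [0.5, -0.7], [0.4, 0.2], [0.1, 0.3], [0.0, -1.1], [-0.4, 0.6], [0.2, 0.3], [0.4, 0.4], [-1.6, -0.8], [0.1, 0.6], [-0.1, 0.3], [0.4, -0.0], [0.3, 0.2]]
```

```bash
python3 -m crank '[[[-0.35,-0.006,-0.046],[0,79,0]],[[-0.35,-0.006,-0.046],[0,79,0]],[[-0.358,-0.006,-0.046],[0,79,0]],[[-0.358,-0.006,-0.046],[0,79,0]],[[-0.358,-0.006,-0.046],[0,79,0]],[[-0.358,-0.006,-0.046],[0,79,0]],[[-0.358,-0.006,-0.046],[0,79,0]],[[-0.358,-0.006,-0.046],[0,79,0]],[[-0.358,-0.006,-0.046],[0,79,0]],[[-0.358,-0.006,-0.046],[0,79,0]],[[-0.358,-0.006,-0.046],[0,79,0]]]' 0.3 20
python3 -c "
from h import *
go([.517,.240,.082],-90)
t=ctrl.read_camera('scene'); crop(t,250,50,400,220,4,'s10.png');t=ctrl.read_camera('top'); crop(t,130,120,330,240,4,'t10.png')"
```

```text
t: 12.1
tool_pos: [0.515, 0.2406, 0.2052]
ee_rot: [[-1.0, -0.002, -0.001], [0.001, -0.001, -1.0], [0.002, -1.0, 0.001]]
contact_force: [-0.2, 0.1, -1.1]
grip_width: 0.0662
t 12.1 pos [0.515  0.2406 0.2052] heading -90.05 grip 0.0662 F [-0.2381  0.1361 -1.1054] tilt [-0.0024 -0.0008 -1.    ] q6 108.42785778691496
turn [-0.04 -0.05  0.14]
shift [-0.0023  0.1232  0.0005]
```

View pics/s10.png

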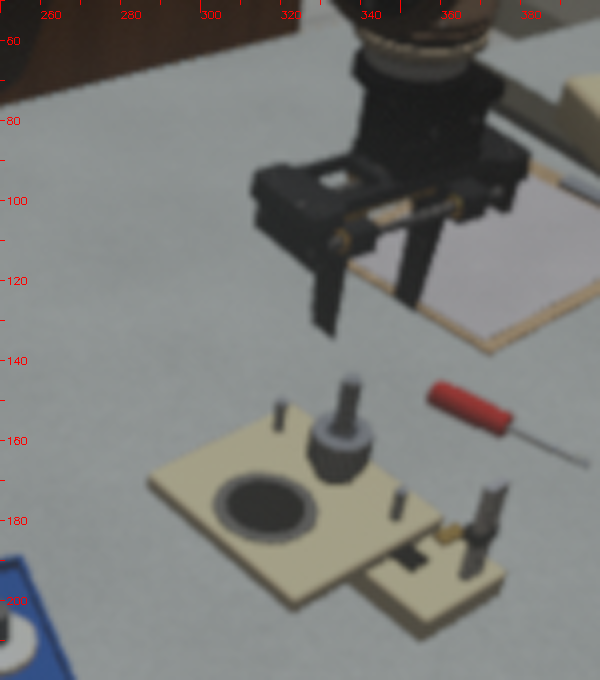

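View pics/t10.png

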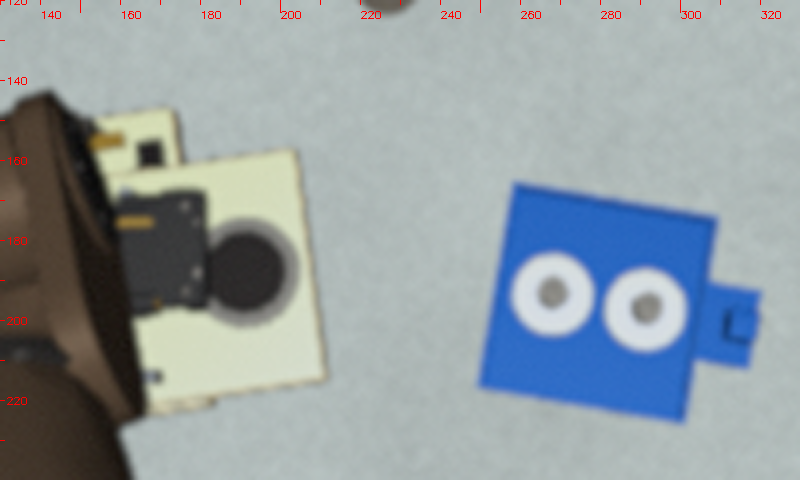

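```bash
python3 -m crank '[[[-0.002,0.03,0],[0,0,0]],[[-0.002,0.06,0],[0,0,0]],[[-0.002,0.08,0],[0,0,0]],[[-0.002,0.1,0],[0,0,0]],[[-0.002,0.115,0],[0,0,0]],[[-0.002,0.123,0],[0,0,0]],[[-0.002,0.123,0],[0,0,0]]]' 0.3 20 && python3 -m crank '[[[0,0,0],[0,0,0]],[[0,0,0],[0,0,0]],[[0,0,0],[0,0,0]],[[0,0,0],[0,0,0]],[[0,0,0],[0,0,0]]]' 0.8 12
python3 -c "
from h import *
go([.517,.240,.082],-90)
t=ctrl.read_camera('scene'); crop(t,250,50,400,220,4,'s11.png')"
```

```text
t: 12.9
tool_pos: [0.5172, 0.2398, 0.0829]
ee_rot: [[-1.0, -0.002, 0.002], [-0.002, -0.001, -1.0], [0.002, -1.0, 0.001]]
contact_force: [0.8, -1.1, 0.3]
grip_width: 0.0668
t: 13.4
tool_pos: [0.5179, 0.2406, 0.0845]
ee_rot: [[-1.0, 0.001, 0.001], [-0.001, 0.001, -1.0], [-0.001, -1.0, -0.001]]
contact_force: [-0.7, 1.6, 5.6]
grip_width: 0.0466
t 13.4 pos [0.5179 0.2406 0.0845] heading -89.95 grip 0.0466 F [-0.7398  1.5822  5.5511] tilt [ 0.0012  0.0006 -1.    ] q6 108.21634001955097
turn [ 0.03  0.05 -0.07]
shift [0.0009 0.0025 0.0006]
```

View pics/s11.png

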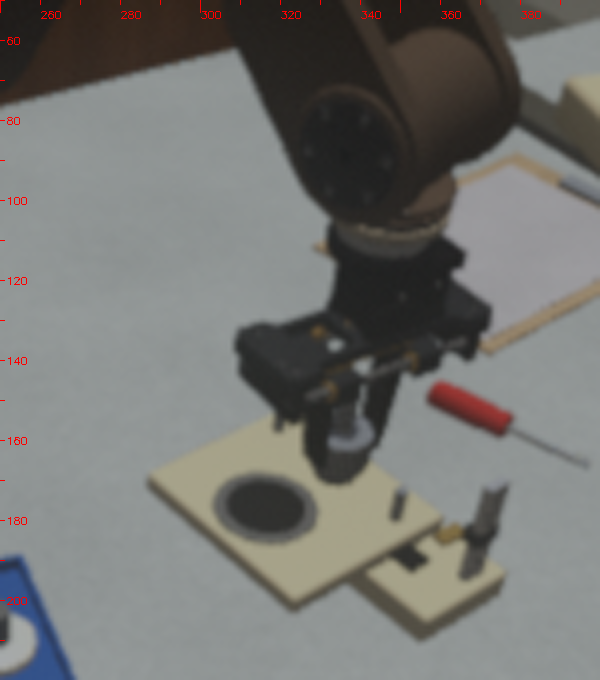

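```bash
python3 -m crank '[[[0,0,0],[0,0,0]],[[0,-0.0003,0],[0,-8,0]],[[0,-0.0005,0],[0,-16,0]],[[0,-0.0008,0],[0,-24,0]],[[0,-0.0011,0],[0,-32,0]],[[0,-0.0013,0],[0,-40,0]],[[0,-0.0016,0],[0,-48,0]],[[0,-0.0019,0],[0,-56,0]],[[0,-0.0021,0],[0,-64,0]],[[0,-0.0024,0],[0,-72,0]],[[0,-0.0027,0],[0,-80,0]],[[0,-0.0029,0],[0,-88,0]]]' - 25
python3 -c "
from h import *
o=ctrl.observe();print(o['wrist_torque']);go([.517,.240,.082])
t=ctrl.read_camera('scene'); crop(t,250,50,400,220,4,'s12.png')"
```

```text
t: 14.65
tool_pos: [0.5159, 0.2425, 0.0874]
ee_rot: [[-0.029, -0.002, 1.0], [-1.0, 0.003, -0.029], [-0.003, -1.0, -0.002]]
contact_force: [-12.5, 17.2, 12.0]
grip_width: 0.0465
[ 3.1161  2.3766 -0.1491]
t 14.65 pos [0.5159 0.2425 0.0874] heading -1.67 grip 0.0465 F [-12.485   17.1555  11.998 ] tilt [-0.0022  0.0028 -1.    ] q6 19.901886375113293
shift [0.0025 0.0054 0.0012]
```

View pics/s12.png

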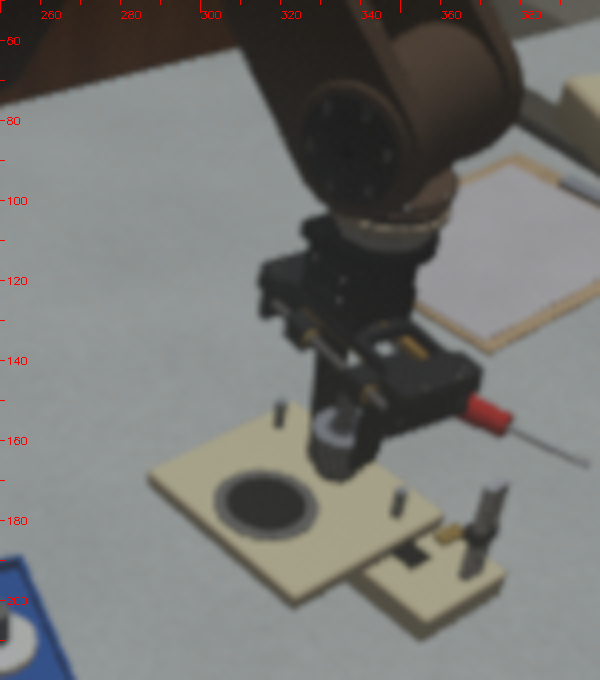

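```bash
python3 -m crank '[[[0,0,0],[0,0,0]],[[0,0,0],[0,0,0]],[[0,0,0],[0,0,0]],[[0,0,0],[0,0,0]],[[0,0,0],[0,0,0]]]' 0.35 20
python3 -c "
from h import *
go([.5155,.2405,.086],-1.7)"
```

```text
t: 15.2
tool_pos: [0.5177, 0.2401, 0.0867]
ee_rot: [[-0.035, 0.0, 0.999], [-0.999, -0.0, -0.035], [0.0, -1.0, 0.0]]
contact_force: [-0.5, -0.2, 0.1]
grip_width: 0.062
t 15.2 pos [0.5177 0.2401 0.0867] heading -1.98 grip 0.062 F [-0.5455 -0.2373  0.0978] tilt [ 0.0001 -0.     -1.    ] q6 20.231483462362583
turn [-0.   -0.28  0.  ]
shift [-0.0004  0.0007 -0.0022]
```

```bash
python3 -m crank '[[[-0.0004,0.0005,-0.0022],[0,0,0]],[[-0.0004,0.0005,-0.0022],[0,0,0]],[[-0.0004,0.0005,-0.0022],[0,0,0]]]' - 20; python3 -m crank '[[[0,0,0],[0,0,0]],[[0,0,0],[0,0,0]],[[0,0,0],[0,0,0]],[[0,0,0],[0,0,0]]]' 0.8 12; python3 -m crank '[[[0,0,0],[0,0,0]],[[0,-0.0003,0],[0,-8,0]],[[0,-0.0005,0],[0,-16,0]],[[0,-0.0008,0],[0,-24,0]],[[0,-0.0011,0],[0,-32,0]],[[0,-0.0013,0],[0,-40,0]],[[0,-0.0016,0],[0,-48,0]],[[0,-0.0019,0],[0,-56,0]],[[0,-0.0021,0],[0,-64,0]],[[0,-0.0024,0],[0,-72,0]],[[0,-0.0027,0],[0,-80,0]],[[0,-0.0027,0],[0,-80,0]]]' - 25
```

```text
t: 15.5
tool_pos: [0.5153, 0.2407, 0.0862]
ee_rot: [[-0.034, -0.0, 0.999], [-0.999, 0.0, -0.034], [-0.0, -1.0, -0.0]]
contact_force: [-0.7, 0.3, 0.5]
grip_width: 0.0616
t: 15.9
tool_pos: [0.5157, 0.2408, 0.0863]
ee_rot: [[-0.034, 0.001, 0.999], [-0.999, 0.0, -0.034], [-0.0, -1.0, 0.001]]
contact_force: [2.5, 1.2, -1.1]
grip_width: 0.0465
t: 17.1
tool_pos: [0.5154, 0.2406, 0.0889]
ee_rot: [[0.979, 0.0, 0.205], [-0.205, -0.0, 0.979], [0.0, -1.0, -0.0]]
contact_force: [1.7, -1.8, -1.3]
grip_width: 0.0465
```

```bash
python3 -m crank '[[[0,0,0],[0,0,0]],[[0,-0.0003,0],[0,-8,0]],[[0,-0.0005,0],[0,-16,0]],[[0,-0.0008,0],[0,-24,0]],[[0,-0.0011,0],[0,-32,0]],[[0,-0.0013,0],[0,-40,0]],[[0,-0.0016,0],[0,-48,0]],[[0,-0.0019,0],[0,-56,0]],[[0,-0.0021,0],[0,-64,0]],[[0,-0.0024,0],[0,-72,0]],[[0,-0.0027,0],[0,-80,0]],[[0,-0.0027,0],[0,-80,0]]]' - 25
python3 -c "
from h import *
go([.5155,.2405,.086])
t=ctrl.read_camera('scene'); crop(t,250,90,400,220,5,'s13.png')"
```

```text
t: 18.3
tool_pos: [0.5156, 0.2404, 0.0916]
ee_rot: [[0.375, 0.0, -0.927], [0.927, -0.0, 0.375], [-0.0, -1.0, -0.0]]
contact_force: [2.9, -4.9, -0.8]
grip_width: 0.0465
t 18.3 pos [0.5156 0.2404 0.0916] heading 157.99 grip 0.0465 F [ 2.8594 -4.9342 -0.837 ] tilt [ 0.0002 -0.0004 -1.    ] q6 -139.59854751652728
shift [0.     0.0056 0.0001]
```

View pics/s13.png

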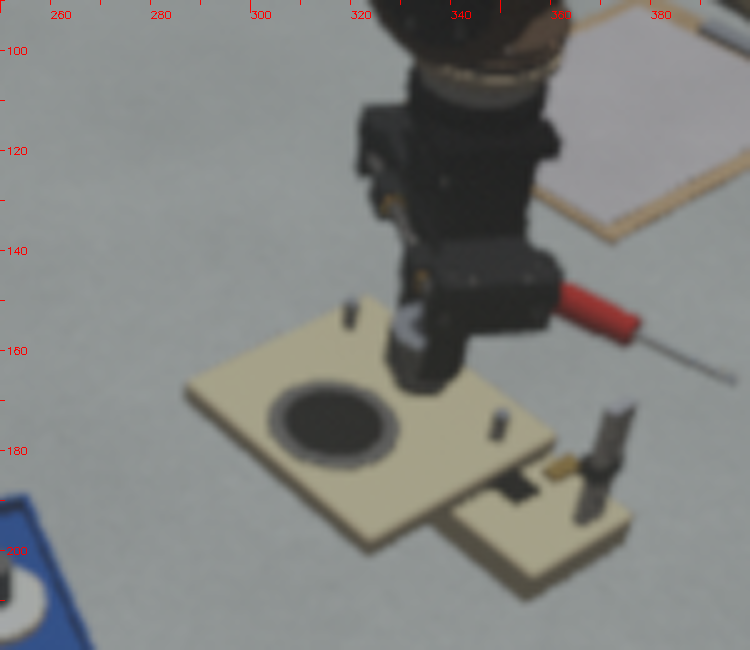

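```bash
python3 -m crank '[[[0,0,0],[0,0,0]],[[0,0,0],[0,0,0]],[[0,0,0],[0,0,0]],[[0,0,0],[0,8,0]],[[0,0,0],[0,16,0]],[[0,0,0],[0,24,0]],[[0,0,0],[0,32,0]],[[0,0,0],[0,40,0]],[[0,0,0],[0,48,0]],[[0,0,0],[0,56,0]],[[0,0,0],[0,64,0]],[[0,0,0],[0,72,0]]]' 0.35 20
python3 -m crank '[[[0,0,0],[0,8,0]],[[0,0,0],[0,16,0]],[[0,0,0],[0,24,0]],[[0,0,0],[0,32,0]],[[0,0,0],[0,40,0]],[[0,0,0],[0,48,0]],[[0,0,0],[0,56,0]],[[0,0,0],[0,64,0]],[[0,0,0],[0,72,0]],[[0,0,0],[0,80,0]],[[0,0,0],[0,88,0]],[[0,0,0],[0,96,0]]]'
python3 -m crank '[[[0,0,0],[0,8,0]],[[0,0,0],[0,16,0]],[[0,0,0],[0,24,0]],[[0,0,0],[0,32,0]],[[0,0,0],[0,40,0]],[[0,0,0],[0,48,0]],[[0,0,0],[0,56,0]],[[0,0,0],[0,64,0]],[[0,0,0],[0,72,0]],[[0,0,0],[0,80,0]],[[0,0,0],[0,80,0]],[[0,0,0],[0,80,0]]]'
python3 -c "
from h import *
go([.5157,.2407,.0915],-90)"
```

```text
t: 19.55
tool_pos: [0.5152, 0.241, 0.0917]
ee_rot: [[0.997, -0.0, 0.076], [-0.076, 0.0, 0.997], [-0.0, -1.0, 0.0]]
contact_force: [0.8, -0.2, -0.4]
grip_width: 0.0619
t: 20.75
tool_pos: [0.5153, 0.241, 0.0917]
ee_rot: [[-0.18, -0.0, 0.984], [-0.984, 0.0, -0.18], [-0.0, -1.0, -0.0]]
contact_force: [0.3, 0.4, -1.4]
grip_width: 0.0616
t: 21.95
tool_pos: [0.5153, 0.2409, 0.0916]
ee_rot: [[-1.0, -0.0, 0.004], [-0.004, 0.0, -1.0], [0.0, -1.0, -0.0]]
contact_force: [0.9, -0.4, -0.8]
grip_width: 0.0619
t 21.95 pos [0.5153 0.2409 0.0916] heading -89.77 grip 0.0619 F [ 0.9436 -0.4126 -0.8449] tilt [-0.0001  0.0002 -1.    ] q6 108.15264463670687
turn [0.01 0.23 0.  ]
shift [-0.0004  0.0001  0.0002]
```

```bash
python3 -m crank '[[[-0.0003,0,0],[0,0,0]],[[-0.0003,0,0],[0,0,0]],[[-0.0003,0,0],[0,0,0]],[[-0.0003,0,0],[0,0,0]],[[-0.0003,0,0],[0,0,0]]]' 0.8 12
python3 -m crank '[[[0,0,0],[0,0,0]],[[0,-0.0003,0],[0,-8,0]],[[0,-0.0005,0],[0,-16,0]],[[0,-0.0008,0],[0,-24,0]],[[0,-0.0011,0],[0,-32,0]],[[0,-0.0013,0],[0,-40,0]],[[0,-0.0016,0],[0,-48,0]],[[0,-0.0019,0],[0,-56,0]],[[0,-0.0021,0],[0,-64,0]],[[0,-0.0024,0],[0,-72,0]],[[0,-0.0027,0],[0,-80,0]],[[0,-0.0027,0],[0,-80,0]]]' - 25
python3 -m crank '[[[0,0,0],[0,0,0]],[[0,-0.0003,0],[0,-8,0]],[[0,-0.0005,0],[0,-16,0]],[[0,-0.0008,0],[0,-24,0]],[[0,-0.0011,0],[0,-32,0]],[[0,-0.0013,0],[0,-40,0]],[[0,-0.0016,0],[0,-48,0]],[[0,-0.0019,0],[0,-56,0]],[[0,-0.0021,0],[0,-64,0]],[[0,-0.0024,0],[0,-72,0]],[[0,-0.0027,0],[0,-80,0]],[[0,-0.0027,0],[0,-80,0]]]' - 25
python3 -c "
from h import *
go([.5157,.2407,.0915],-90)
t=ctrl.read_camera('scene'); crop(t,310,150,400,220,8,'s14.png')
t=ctrl.read_camera('top'); crop(t,130,130,230,230,6,'t14.png')"
```

```text
t: 22.45
tool_pos: [0.5157, 0.2406, 0.0916]
ee_rot: [[-1.0, -0.0, 0.001], [-0.001, -0.0, -1.0], [0.0, -1.0, 0.0]]
contact_force: [0.1, -2.2, 0.9]
grip_width: 0.0471
t: 23.65
tool_pos: [0.5157, 0.2406, 0.0943]
ee_rot: [[-0.171, -0.0, 0.985], [-0.985, -0.0, -0.171], [0.0, -1.0, -0.0]]
contact_force: [-0.5, -2.3, -0.2]
grip_width: 0.0464
t: 24.85
tool_pos: [0.5156, 0.2407, 0.097]
ee_rot: [[0.94, -0.0, 0.342], [-0.342, -0.0, 0.94], [-0.0, -1.0, -0.0]]
contact_force: [-0.7, -3.0, -0.6]
grip_width: 0.0468
t 24.85 pos [0.5156 0.2407 0.097 ] heading 69.99 grip 0.0468 F [-0.6707 -2.9654 -0.6065] tilt [-0.0002 -0.0002 -1.    ] q6 -51.61004987006702
turn [  0.02 159.99   0.02]
shift [0.0001 0.0055 0.0001]
```

View pics/s14.png

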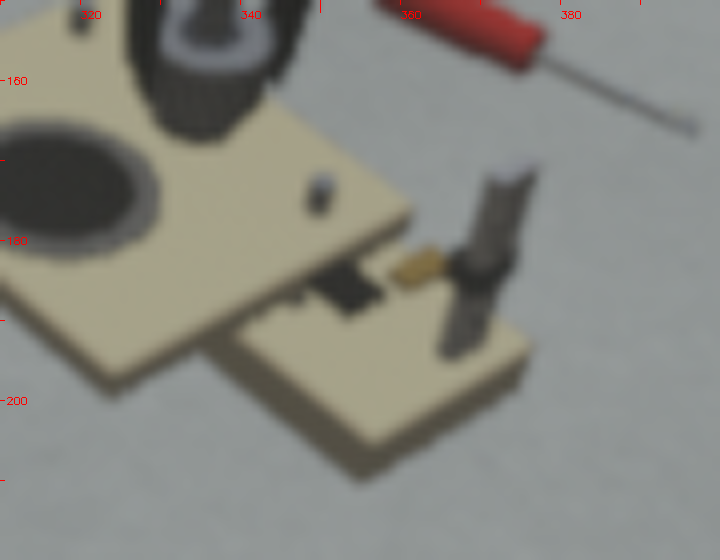

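View pics/t14.png

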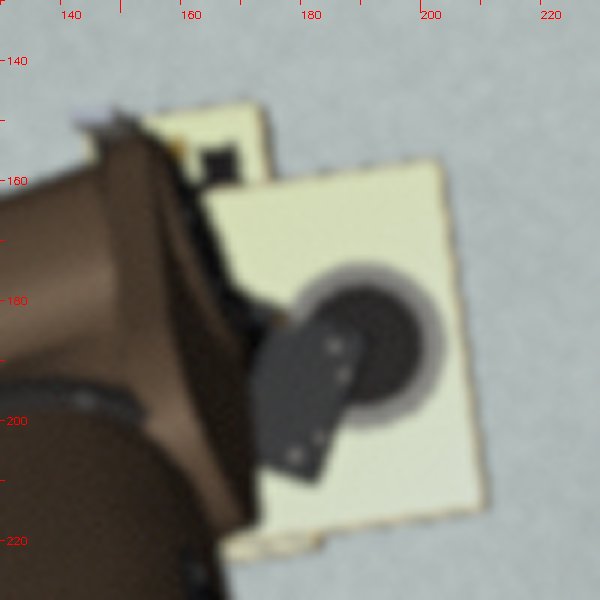

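```bash
cat > fit2.py <<'E'
from h import *
from scipy.optimize import least_squares
X0,Y0,YAW=.5157,.2407,np.radians(7.12)
def W(X):
    c,s=np.cos(YAW),np.sin(YAW); return np.array([X0+c*X[0]-s*X[1],Y0+s*X[0]+c*X[1],X[2]])
def hullc(cam,cx,cy,cz,lx,ly,lz=.004):
    P=np.array([proj(cam,W((cx+a*lx/2,cy+b*ly/2,cz+d*lz/2))) for a in(-1,1) for b in(-1,1) for d in(-1,1)],np.float32)
    h=cv2.convexHull(P*64); m=cv2.moments(h); return np.array([m["m10"],m["m01"]])/m["m00"]/64, m["m00"]/4096
def brass(im,box):
    u0,v0,u1,v1=box; a=im[v0:v1,u0:u1].astype(float); w=np.clip(np.minimum(a[...,0],a[...,1])-a[...,2]-45,0,None) 
    return a,w
def cen(w,box):
    vv,uu=np.mgrid[box[1]:box[3],box[0]:box[2]]; return np.array([(w*uu).sum(),(w*vv).sum()])/w.sum()
E
python3 - <<'E'
from fit2 import *
c=ctrl.read_camera("scene"); im=c["color"]
print(im[178:192,344:368].sum(2)//3)
print(im[178:190,356:368,0].astype(int)-im[178:190,356:368,2])
E
```

```text
[[154 154 155 154 153 152 152 153 154 153 149 143 130 115  98  85  93 127
  145 149 149 150 150 148]
 [154 154 154 154 154 154 154 153 150 145 133 118 101  88  82  94 119 140
  148 148 149 149 148 145]
 [155 155 154 155 154 154 152 147 137 122 105  89  83  96 110 128 141 146
  141 134 136 143 134 120]
 [154 154 154 154 152 148 140 125 108  90  81  83  98 125 140 147 142 134
  123 111 113 119 100  75]
 [154 154 153 148 141 128 111  91  72  67  79 113 132 146 150 143 127 112
  105 101  99  87  65  55]
 [153 149 143 131 115  95  75  61  53  53  73 121 145 150 137 121 108 101
   99  98  93  74  53  48]
 [145 134 119 102  80  63  53  50  49  49  56  91 123 141 121  96  96  98
   95  93  95  82  58  47]
 [123 105  88  78  66  53  49  48  49  49  49  56  81 112 123 109  94  95
  101 118 129 125  93  57]
 [ 92  81  76  76  92  82  60  50  48  48  48  49  55  77 121 134 122 123
  133 145 151 148 113  69]
 [ 83  87  82  84 116 124 101  70  53  48  48  53  74  90 128 147 146 149
  152 154 154 145 110  75]
 [119 128 120 123 138 147 137 114  79  56  60  81 117 131 146 153 154 154
  154 154 152 136 101  77]
 [146 151 148 149 153 154 152 143 118  96 112 129 145 152 154 154 154 154
  154 154 151 127  92  75]
 [153 155 154 154 154 154 154 153 145 137 145 151 153 154 154 154 155 154
  154 154 146 116  83  75]
 [154 154 155 154 155 155 155 154 153 153 154 154 155 155 154 155 154 154
  154 153 141 106  78  74]]
[[28 26 23 18 10  0 -3 -4 -5 -4 -4 -4]
 [23 20 17 14  5 -3 -3 -3 -3 -4 -5 -4]
 [18 20 23 21 11  2  6 12 10  1 -3 -3]
 [20 26 27 27 25 21 28 41 36 13  1  1]
 [27 28 30 32 40 47 51 54 53 33 10  3]
 [28 29 31 40 51 56 56 56 50 33 12  2]
 [23 27 31 40 52 55 51 44 37 24  9  3]
 [14 22 27 30 39 45 39 31 29 27 18  7]
 [ 5 13 24 28 30 31 31 29 29 28 21  8]
 [12 16 25 28 29 28 28 29 29 27 20  7]
 [23 25 27 28 28 29 28 29 28 24 15  7]
 [27 28 29 28 28 28 28 28 28 22 12  6]]
```

```bash
cat > rend.py <<'E'
from fit2 import *
SS=8
def box(x0,x1,y0,y1,z0,z1):
    return dict(x=(x0,x1),y=(y0,y1),z=(z0,z1))
def faces(b,cam):
    (x0,x1),(y0,y1),(z0,z1)=b["x"],b["y"],b["z"]
    top=[(x0,y0,z1),(x1,y0,z1),(x1,y1,z1),(x0,y1,z1)]
    f=[("s1",[(x1,y0,z0),(x1,y1,z0),(x1,y1,z1),(x1,y0,z1)]),("s2",[(x0,y0,z0),(x1,y0,z0),(x1,y0,z1),(x0,y0,z1)]),("top",top)]
    return f
def cover(cam,off,box_uv,things,sig):
    u0,v0,u1,v1=box_uv; H,Wd=(v1-v0+8)*SS,(u1-u0+8)*SS
    lab=np.zeros((H,Wd),np.uint8); k=0
    for b in things:
        for n,P in faces(b,cam):
            k+=1
            q=np.array([(proj(cam,W(p))+off-[u0-4-.5,v0-4-.5])*SS-.5 for p in P])
            cv2.fillPoly(lab,[np.round(q*16).astype(np.int32)],k,cv2.LINE_8,4)
    out=[]
    for i in range(k+1):
        m=cv2.GaussianBlur((lab==i).astype(np.float32),(0,0),sig*SS)
        m=cv2.resize(m,((u1-u0+8),(v1-v0+8)),interpolation=cv2.INTER_AREA)[4:-4,4:-4]
        out.append(m)
    return np.array(out)
def model(p,key):
    # p: ty,px,py,pz,z
    ty,px,py,pz=p[:4]; z=p[4]
    head=box(-.085,.085,-.12,.035,z-.009,z+.009)
    tab=box(.085,.109,ty-.010,ty+.010,z-.002,z+.002)
    ptr=box(px-.006,px+.006,py-.012,py+.012,pz-.002,pz+.002)
    return [head,tab,ptr] if True else None
def resid(im,cam,off,uv,mask,things,sig):
    C=cover(cam,off,uv,things,sig); u0,v0,u1,v1=uv
    D=im[v0:v1,u0:u1].astype(float); m=mask
    A=C[:,m].T; A=np.vstack([A,np.eye(A.shape[1])*.3]); r=[]
    for ch in range(3):
        y=D[...,ch][m]; mu=np.full(A.shape[1],y.mean())*.3
        x=np.linalg.lstsq(A,np.r_[y,mu],rcond=None)[0]; r.append((A@x)[:len(y)]-y)
    return np.concatenate(r)/3
def poly(uv,pts):
    m=np.zeros((uv[3]-uv[1],uv[2]-uv[0]),np.uint8); cv2.fillPoly(m,[np.array([[a-uv[0],b-uv[1]] for a,b in pts],np.int32)],1); return m>0
E
cat > level.py <<'E'
from rend import *
import sys
T=ctrl.read_camera("top"); S=ctrl.read_camera("scene")
rd=lambda f: cv2.imread(f)[:,:,::-1]
top0=rd("pics/top0.png"); sc0=rd("pics/scene0.png"); now=S["color"]
uvT=(150,146,182,170); uvS=(342,172,372,200)
mT=poly(uvT,[(153,152),(172,149),(176,166),(155,166)])
mS=poly(uvS,[(344,196),(347,180),(355,179),(362,176),(364,181),(363,187),(358,197)])
def res(p):
    # ty,px,py,pz,z0,z1, offS(2) offT(2), sigS,sigT
    return np.r_[resid(top0,T,p[8:10],uvT,mT,model(np.r_[p[:4],p[4]],0),p[11]),
      resid(sc0,S,p[6:8],uvS,mS,model(np.r_[p[:4],p[4]],0),p[10]),
      resid(now,S,p[6:8],uvS,mS,model(np.r_[p[:4],p[5]],0),p[10]), p[6:10]*3]
best=None
for z0 in(.0485,.051):
  p0=np.array([-.012,.1076,.012,z0+.019,z0,z0+float(sys.argv[1])/1e3,0,0,0,0,.7,.7])
  s=least_squares(res,p0,diff_step=None,x_scale=np.array([1e-3]*6+[.3]*4+[.2]*2),jac=lambda p:np.array([(res(p+h)-res(p-h))/(2*h[i]) for i in range(12) for h in [np.eye(12)[i]*(4e-4 if i<6 else .15 if i<10 else .05)]]).T,max_nfev=40)
  p=s.x; Cv=np.linalg.inv(s.jac.T@s.jac)*2*s.cost/len(s.fun)*4
  v=np.zeros(12);v[3]=1;v[5]=-1
  print("cost",round(s.cost,1),"p",p,"rise",1e3*(p[5]-p[4]),"remaining mm",1e3*(p[3]-p[5]),"sd",1e3*np.sqrt(v@Cv@v))
E
python3 level.py 13.6
```

```text
cost 18593.6 p [-0.013   0.1089  0.0144  0.0669  0.0479  0.0615 -0.4638 -0.2702 -0.0194
 -0.3431  0.6388  0.9503] rise 13.608899845775658 remaining mm 5.383623286111409 sd 0.5633924180488122
cost 18393.6 p [-0.0137  0.1091  0.0142  0.072   0.0536  0.0674 -0.7069  1.0877  0.2044
 -0.0112  0.6481  0.9445] rise 13.82654046376669 remaining mm 4.582991181756924 sd 0.44840965913945113
```

```bash
python3 -m crank '[[[0,0,0],[0,0,0]],[[0,-0.0003,0],[0,-8,0]],[[0,-0.0005,0],[0,-16,0]],[[0,-0.0008,0],[0,-24,0]],[[0,-0.0011,0],[0,-32,0]],[[0,-0.0013,0],[0,-40,0]],[[0,-0.0016,0],[0,-48,0]],[[0,-0.0019,0],[0,-56,0]],[[0,-0.0021,0],[0,-64,0]],[[0,-0.0024,0],[0,-72,0]],[[0,-0.0027,0],[0,-80,0]],[[0,-0.0029,0],[0,-88,0]]]' - 25
python3 -m crank '[[[0,0,0],[0,0,0]],[[0,0,0],[0,0,0]],[[0,0,0],[0,0,0]],[[0,0,0],[0,0,0]]]' 0.35 20
python3 level.py 16.5
python3 -c "
from h import *
go([.5157,.2407,.0995],70)
t=ctrl.read_camera('scene'); crop(t,310,150,400,220,8,'s15.png')"
```

```text
t: 26.3
tool_pos: [0.5156, 0.2406, 0.0999]
ee_rot: [[0.37, -0.0, -0.929], [0.929, -0.0, 0.37], [-0.0, -1.0, 0.0]]
contact_force: [-0.3, -7.0, 1.4]
grip_width: 0.0464
t: 26.7
tool_pos: [0.5158, 0.241, 0.1]
ee_rot: [[0.376, 0.0, -0.927], [0.927, 0.0, 0.376], [0.0, -1.0, -0.0]]
contact_force: [1.4, 1.0, 0.7]
grip_width: 0.0612
cost 19238.4 p [-0.0138  0.1091  0.0144  0.0667  0.0482  0.0648 -0.2983 -0.273  -0.2031
 -0.3005  0.68    0.9631] rise 16.555948393003124 remaining mm 1.9290870072105477 sd 0.5222592577582077
cost 19619.7 p [-0.0145  0.1088  0.0135  0.0699  0.0518  0.0676 -0.2907  0.3886 -0.1586
 -0.1844  0.6769  0.935 ] rise 15.867594444702343 remaining mm 2.249352679443095 sd 0.5416049219464821
t 26.8 pos [0.5157 0.2409 0.0999] heading 157.98 grip 0.0617 F [-0.6    0.016  0.112] tilt [ 0.0001  0.0002 -1.    ] q6 -139.60749012519784
turn [-0.01 87.98  0.01]
shift [-0.0002  0.0004 -0.0001]
```

View pics/s15.png

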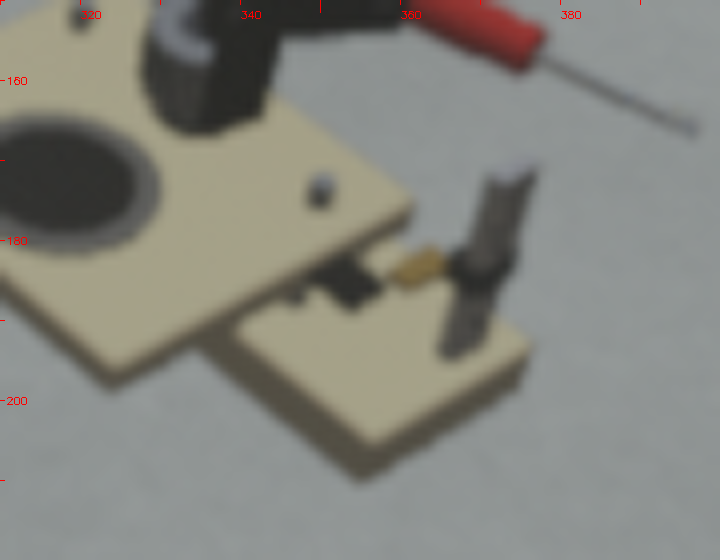

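```bash
python3 -m crank '[[[0,0,0],[0,8,0]],[[0,0,0],[0,16,0]],[[0,0,0],[0,24,0]],[[0,0,0],[0,32,0]],[[0,0,0],[0,40,0]],[[0,0,0],[0,48,0]],[[0,0,0],[0,56,0]],[[0,0,0],[0,64,0]],[[0,0,0],[0,72,0]],[[0,0,0],[0,80,0]],[[0,0,0],[0,88,0]],[[0,0,0],[0,88,0]]]' 0.35 20
python3 -m crank '[[[0,0,0],[0,0,0]],[[0,0,0],[0,0,0]],[[0,0,0],[0,0,0]],[[0,0,0],[0,0,0]],[[0,0,0],[0,0,0]]]' 0.8 12
python3 -m crank '[[[0,0,0],[0,0,0]],[[0,-0.0003,0],[0,-8,0]],[[0,-0.0005,0],[0,-16,0]],[[0,-0.0008,0],[0,-24,0]],[[0,-0.0011,0],[0,-32,0]],[[0,-0.0013,0],[0,-40,0]],[[0,-0.0016,0],[0,-48,0]],[[0,-0.0019,0],[0,-56,0]],[[0,-0.002,0],[0,-62,0]],[[0,-0.002,0],[0,-62,0]]]' - 25
python3 -m crank '[[[0,0,0],[0,0,0]],[[0,0,0],[0,0,0]],[[0,0,0],[0,0,0]],[[0,0,0],[0,0,0]],[[0,-0.03,0],[0,0,0]],[[0,-0.07,0],[0,0,0]],[[0,-0.11,0],[0,0,0]],[[0,-0.13,0],[0,0,0]],[[0,-0.13,0],[0,0,0]]]' 0.35 20
python3 -c "
from h import *
go([.4794,-.190,.22],-11)"
```

```text
t: 28.05
tool_pos: [0.5157, 0.2408, 0.1]
ee_rot: [[0.939, 0.0, 0.344], [-0.344, 0.0, 0.939], [0.0, -1.0, 0.0]]
contact_force: [-0.5, 0.3, 0.6]
grip_width: 0.0616
t: 28.55
tool_pos: [0.5156, 0.2406, 0.0999]
ee_rot: [[0.94, -0.0, 0.341], [-0.341, -0.0, 0.94], [-0.0, -1.0, -0.0]]
contact_force: [-1.0, -2.5, 0.2]
grip_width: 0.0469
t: 29.55
tool_pos: [0.5156, 0.2406, 0.102]
ee_rot: [[0.742, -0.0, -0.671], [0.671, -0.0, 0.742], [-0.0, -1.0, -0.0]]
contact_force: [-0.3, -3.4, 2.0]
grip_width: 0.0467
t: 30.45
tool_pos: [0.5166, 0.2412, 0.2349]
ee_rot: [[0.743, 0.005, -0.669], [0.669, 0.002, 0.743], [0.005, -1.0, -0.002]]
contact_force: [0.9, 0.3, 1.0]
grip_width: 0.0621
t 30.45 pos [0.5166 0.2412 0.2349] heading 132.02 grip 0.0621 F [0.8573 0.292  1.0042] tilt [ 0.0051  0.0018 -1.    ] q6 -113.63718363892795
turn [ -0.31 143.02   0.27]
shift [-0.3163  0.0139 -0.2954]
```

```bash
python3 -m crank '[[[-0.03,0,-0.03],[0,8,0]],[[-0.06,0,-0.06],[0,16,0]],[[-0.09,0,-0.09],[0,24,0]],[[-0.12,0,-0.12],[0,32,0]],[[-0.15,0,-0.15],[0,40,0]],[[-0.18,0,-0.18],[0,48,0]],[[-0.21,0,-0.2],[0,56,0]],[[-0.24,0,-0.23],[0,64,0]],[[-0.27,0,-0.25],[0,72,0]],[[-0.29,0,-0.27],[0,80,0]],[[-0.31,0,-0.29],[0,88,0]],[[-0.316,0,-0.295],[0,96,0]]]' 0.4 20
python3 -c "
from h import *
go([.4794,-.190,.22],-11)
t=ctrl.read_camera('scene'); crop(t,310,150,400,220,8,'s16.png');cv2.imwrite('pics/scene1.png',t['color'][:,:,::-1])
t=ctrl.read_camera('top'); crop(t,130,130,230,230,6,'t16.png');cv2.imwrite('pics/top1.png',t['color'][:,:,::-1])"
python3 level.py 18.6
```

```text
t: 31.65
tool_pos: [0.4781, -0.1921, 0.2306]
ee_rot: [[0.582, -0.001, 0.813], [-0.813, 0.001, 0.582], [-0.001, -1.0, -0.001]]
contact_force: [0.1, -0.1, -0.2]
grip_width: 0.0573
t 31.65 pos [ 0.4781 -0.1921  0.2306] heading 35.57 grip 0.0573 F [ 0.0754 -0.1375 -0.2031] tilt [-0.0013  0.0006 -1.    ] q6 -64.80216229503635
turn [ 0.07 46.57 -0.05]
shift [-0.0009  0.0106  0.0023]
cost 20819.2 p [-0.0168  0.1093  0.012   0.0637  0.0461  0.064   0.4805 -1.279  -1.2804
 -0.2442  0.6931  0.9723] rise 17.893195886511663 remaining mm -0.35620977077965854 sd 0.6515184401479023
cost 20937.2 p [-0.0114  0.1088  0.0164  0.0757  0.0571  0.0749 -1.4015  2.2427  1.2051
  0.0416  0.6845  0.9292] rise 17.826917133604347 remaining mm 0.7548130495303035 sd 1.07513323436098
```

View pics/s16.png

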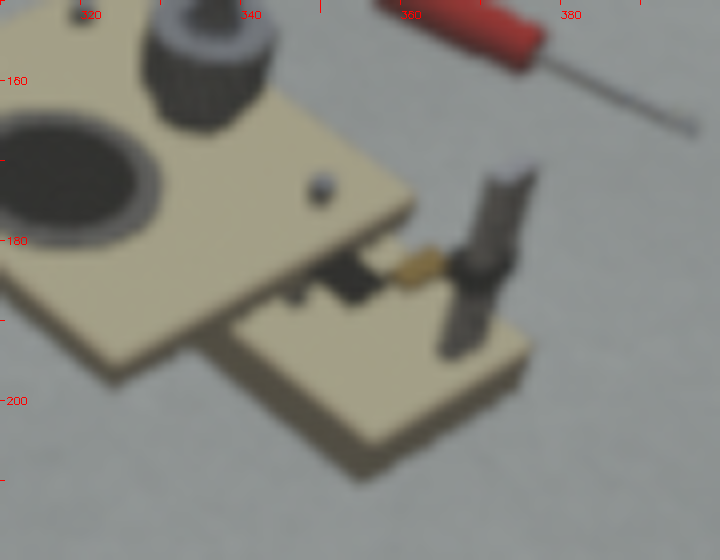

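View pics/t16.png

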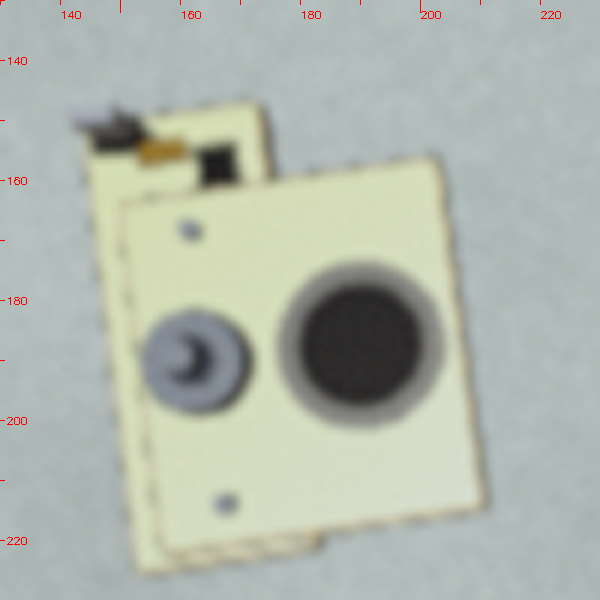

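```bash
cat > level2.py <<'E'
from rend import *
T=ctrl.read_camera("top"); S=ctrl.read_camera("scene")
rd=lambda f: cv2.imread(f)[:,:,::-1]
top0,sc0,top1,sc1=[rd("pics/"+f) for f in("top0.png","scene0.png","top1.png","scene1.png")]
uvT=(150,146,182,170); uvS=(342,172,372,200)
mT=poly(uvT,[(154,152),(172,149),(176,163),(155,166)])
mS=poly(uvS,[(349,192),(350,180),(355,179),(362,176),(364,181),(363,187),(358,197)])
def things(p,z):
    head=box(-.085,.085,-.12,.035,z-.009,z+.009)
    tab=box(.085,p[12],p[0]-.01,p[0]+.01,z-.002,z+.002)
    ptr=box(p[1]-.006,p[1]+.006,p[2]-.012,p[2]+.012,p[3]-.002,p[3]+.002)
    return [head,tab,ptr]
def res(p):
    r=[]
    for im,c,o,uv,m,z,sg in((top0,T,p[8:10],uvT,mT,p[4],p[11]),(top1,T,p[8:10],uvT,mT,p[5],p[11]),(sc0,S,p[6:8],uvS,mS,p[4],p[10]),(sc1,S,p[6:8],uvS,mS,p[5],p[10])):
        r.append(resid(im,c,o,uv,m,things(p,z),sg))
    return np.r_[np.concatenate(r),p[6:10]*20,(p[12]-.109)/.001*5]
N=13; h=np.array([4e-4]*6+[.15]*4+[.05]*2+[4e-4])
J=lambda p:np.array([(res(p+np.eye(N)[i]*h[i])-res(p-np.eye(N)[i]*h[i]))/(2*h[i]) for i in range(N)]).T
for z0 in(.047,.050,.053):
  p0=np.array([-.012,.1085,.014,z0+.0185,z0,z0+.0186,0,0,0,0,.7,.9,.109])
  s=least_squares(res,p0,jac=J,x_scale=h,max_nfev=40); p=s.x
  Cv=np.linalg.inv(s.jac.T@s.jac)*2*s.cost/len(s.fun)*4; v=np.zeros(N);v[3]=1;v[5]=-1
  print(round(s.cost),p,"rise",1e3*(p[5]-p[4]),"remaining",1e3*(p[3]-p[5]),"sd",1e3*np.sqrt(v@Cv@v))
  for im,c,o,uv,m,z,sg in((sc1,S,p[6:8],uvS,mS,p[5],p[10]),): pass
E
python3 level2.py
```

```text
23487 [-0.0125  0.1074  0.0156  0.0643  0.0488  0.0669 -0.4848 -0.0666  0.2719
 -0.9898  0.6224  0.8839  0.1051] rise 18.087024612702653 remaining -2.54842393078554 sd 0.5048678653889614
23029 [-0.0139  0.1072  0.0139  0.0678  0.0513  0.0699 -0.3421  0.4465 -0.1301
 -0.7505  0.7186  0.8423  0.1052] rise 18.55447197308124 remaining -2.0882112691961856 sd 0.5276986655718292
23418 [-0.0132  0.1074  0.0147  0.0677  0.0505  0.0698 -0.5092  0.4542  0.0938
 -0.7885  0.6864  0.8476  0.1053] rise 19.324209440510796 remaining -2.0637887012540936 sd 1.2610638877721279
```

```bash
cat > level3.py <<'E'
from rend import *
T=ctrl.read_camera("top"); S=ctrl.read_camera("scene")
rd=lambda f: cv2.imread(f)[:,:,::-1]
import sys
top0,sc0,top1,sc1=[rd("pics/"+f) for f in("top0.png","scene0.png",sys.argv[1],sys.argv[2])]
uvT=(150,146,182,170); uvS=(342,172,372,200)
mT=poly(uvT,[(154,152),(172,149),(176,163),(155,166)])
mS=poly(uvS,[(349,192),(350,180),(355,179),(362,176),(364,181),(363,187),(358,197)])
# p: ty0,ty1,tx, px0,px1,py0, pz, z0,z1, offS2, offT2, sigS,sigT
def things(p,z):
    return [box(-.085,.085,-.12,.035,z-.009,z+.009), box(.085,p[2],p[0],p[1],z-.002,z+.002), box(p[3],p[4],p[5],p[5]+.024,p[6]-.002,p[6]+.002)]
fr=[("T",top0,0),("T",top1,1),("S",sc0,0),("S",sc1,1)]
def parts(p):
    for k,im,i in fr:
        if k=="T": yield resid(im,T,p[11:13],uvT,mT,things(p,p[7+i]),p[14])
        else: yield resid(im,S,p[9:11],uvS,mS,things(p,p[7+i]),p[13])
PR=np.array([-.022,-.002,.109,.102,.114,.002])
def res(p,w=0.): return np.r_[np.concatenate(list(parts(p))),p[9:13]*20,(p[:6]-PR)/.001*w]
N=15; h=np.array([4e-4]*9+[.15]*4+[.05]*2)
for w in(0.3,5):
 for z0 in(.048,.052):
  f=lambda p:res(p,w)
  J=lambda p:np.array([(f(p+np.eye(N)[i]*h[i])-f(p-np.eye(N)[i]*h[i]))/(2*h[i]) for i in range(N)]).T
  p0=np.r_[PR,z0+.0185,z0,z0+.0186,0,0,0,0,.7,.9]
  s=least_squares(f,p0,jac=J,x_scale=h,max_nfev=60); p=s.x
  Cv=np.linalg.inv(s.jac.T@s.jac)*2*s.cost/len(s.fun)*4; v=np.zeros(N);v[6]=1;v[8]=-1
  print(w,round(s.cost),"geom mm",np.round(1e3*p[:9],1),"off",p[9:13],p[13:],"rise",round(1e3*(p[8]-p[7]),2),"remaining",round(1e3*(p[6]-p[8]),2),"sd",round(1e3*np.sqrt(v@Cv@v),2),"rms",[round(float(np.sqrt((r**2).mean())),1) for r in parts(p)])
E
python3 level3.py top1.png scene1.png
```

```text
0.3 22340 geom mm [-20.8  -2.8 105.1 101.3 113.7   4.   64.9  48.8  67.9] off [-0.4716  0.05    0.2573 -0.9512] [0.7399 0.8464] rise 19.02 remaining -2.97 sd 0.77 rms [4.2, 4.9, 1.8, 1.8]
0.3 22203 geom mm [-22.7  -4.8 105.2 101.1 113.3   1.2  66.6  49.4  68.3] off [-0.0934 -0.0782 -0.3806 -0.8007] [0.7193 0.8467] rise 18.9 remaining -1.78 sd 0.63 rms [4.2, 4.9, 1.8, 1.8]
5 22398 geom mm [-21.5  -3.5 105.2 101.1 113.2   2.6  65.7  48.8  67.6] off [-0.3291 -0.0711  0.0175 -0.933 ] [0.7148 0.8464] rise 18.87 remaining -1.95 sd 0.63 rms [4.3, 4.9, 1.8, 1.8]
5 22467 geom mm [-21.9  -3.8 105.2 101.2 113.2   2.   66.8  49.3  68.1] off [-0.3219  0.0372 -0.0717 -0.8537] [0.7141 0.8438] rise 18.8 remaining -1.29 sd 1.04 rms [4.3, 4.9, 1.8, 1.8]
```

```bash
cat >> level3.py <<'E'
out=[]
for k,im,i in fr:
    if k=="T": r=resid(im,T,p[11:13],uvT,mT,things(p,p[7+i]),p[14]);uv,m=uvT,mT
    else: r=resid(im,S,p[9:11],uvS,mS,things(p,p[7+i]),p[13]);uv,m=uvS,mS
    R=np.full(m.shape,127.); R[m]=127+r.reshape(3,-1).mean(0)*3*2
    D=im[uv[1]:uv[3],uv[0]:uv[2]].mean(2); a=np.hstack([D,R]); a=cv2.resize(np.clip(a,0,255).astype(np.uint8),(390,290),interpolation=cv2.INTER_NEAREST); out.append(a)
cv2.imwrite("pics/res_%s.png"%sys.argv[2][:-4],np.vstack([np.hstack(out[:2]),np.hstack(out[2:])]))
E
python3 level3.py top1.png scene1.png|tail -1
```

```text
5 22467 geom mm [-21.9  -3.8 105.2 101.2 113.2   2.   66.8  49.3  68.1] off [-0.3219  0.0372 -0.0717 -0.8537] [0.7141 0.8438] rise 18.8 remaining -1.29 sd 1.04 rms [4.3, 4.9, 1.8, 1.8]
```

View pics/res_scene1.png

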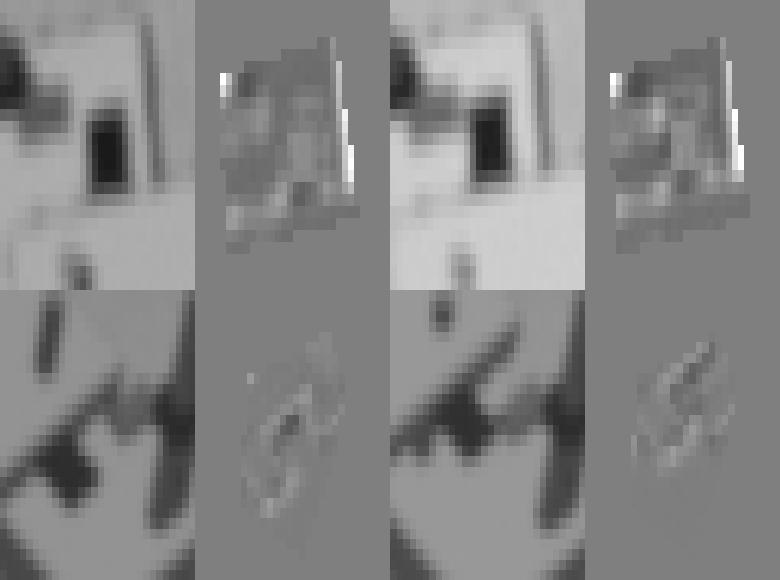

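```bash
sed -i 's/^mT=.*/mT=poly(uvT,[(156,154),(159,151),(169,150),(171,163),(157,165)])/' level3.py; python3 level3.py top1.png scene1.png
```

```text
0.3 4775 geom mm [-21.8  -3.6 105.2 100.9 111.5   1.7  64.1  47.9  66.4] off [-0.2259 -0.3533 -0.142  -1.0035] [0.711  0.9171] rise 18.53 remaining -2.32 sd 0.32 rms [1.6, 2.2, 1.7, 1.8]
0.3 4693 geom mm [-22.8  -4.4 105.3 100.9 111.5   0.6  66.7  50.2  68.7] off [-0.1569  0.0684 -0.2771 -0.8281] [0.6986 0.9199] rise 18.53 remaining -2.02 sd 0.28 rms [1.6, 2.1, 1.8, 1.8]
5 4831 geom mm [-21.9  -3.6 105.4 101.  111.7   1.9  64.5  48.4  66.9] off [-0.2398 -0.2475 -0.0882 -0.9464] [0.693  0.9159] rise 18.52 remaining -2.37 sd 0.35 rms [1.7, 2.2, 1.7, 1.7]
5 4974 geom mm [-22.   -3.4 105.4 101.1 111.7   2.   66.2  50.2  68.7] off [-0.3576  0.1925  0.0161 -0.8612] [0.6971 0.9173] rise 18.52 remaining -2.57 sd 0.29 rms [1.7, 2.2, 1.7, 1.7]
```

View pics/res_scene1.png

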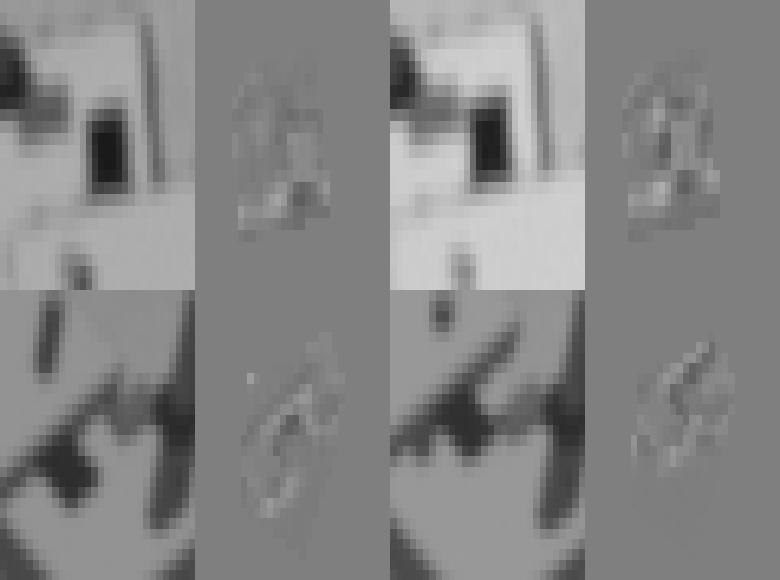

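```bash
sed -e 's/for w in(0.3,5):/for tip in(.105,.106,.107,.108,.109):/' -e 's/f=lambda p:res(p,w)/w=tip;f=lambda p:np.r_[res(p,.1),(p[2]-tip)*1e5]/' -e 's/for z0 in(.048,.052)/for z0 in(.050,)/' level3.py > level4.py; python3 level4.py top1.png scene1.png
```

```text
0.105 4634 geom mm [-22.3  -4.  105.  101.  111.3   1.1  67.2  50.6  69.2] off [-0.2854  0.2845 -0.1104 -0.8768] [0.7062 0.9148] rise 18.61 remaining -1.96 sd 0.29 rms [1.6, 2.1, 1.8, 1.8]
0.106 5083 geom mm [-23.1  -4.7 105.9 101.2 111.9   0.7  67.2  51.2  69.9] off [-0.2444  0.2446 -0.2746 -0.6727] [0.6922 0.9179] rise 18.71 remaining -2.66 sd 0.27 rms [1.9, 2.3, 1.7, 1.7]
0.107 6432 geom mm [-23.4  -4.8 106.8 101.2 112.3   0.2  68.1  50.9  69.4] off [-0.2178  0.1781 -0.3419 -0.5094] [0.6235 0.916 ] rise 18.47 remaining -1.33 sd 0.32 rms [2.4, 2.8, 1.7, 1.7]
0.108 8555 geom mm [-22.4  -4.3 107.8 102.  112.5   0.6  68.6  51.   69.8] off [-0.3527  0.2814 -0.1246 -0.3403] [0.6554 0.9636] rise 18.76 remaining -1.25 sd 0.36 rms [3.0, 3.4, 1.5, 1.6]
0.109 11069 geom mm [-24.7  -5.6 108.7 102.3 113.4  -0.6  68.4  50.   69.9] off [-0.098  -0.0052 -0.6372 -0.1378] [0.6351 0.9956] rise 19.93 remaining -1.53 sd 0.58 rms [3.4, 4.0, 1.7, 1.6]
```

```bash
sed -i 's/^SS=8/SS=20/; s/f=\[("s1"/f=[("s3",[(x0,y0,z0),(x0,y1,z0),(x0,y1,z1),(x0,y0,z1)]),("s1"/' rend.py
sed -i 's/^mS=.*/mS=poly(uvS,[(349,192),(350,180),(355,179),(361,176),(362,181),(362,187),(358,197)])/; s/for w in(0.3,5)/for w in(0.1,2)/; s/^mT=.*/mT=poly(uvT,[(157,154),(159,151),(169,150),(171,163),(157,165)])/' level3.py; time python3 level3.py top1.png scene1.png
```

```text
Still running in the background as job /tmp/bash_jobs.1000/e6e033296676 (pid 1526). You'll get a notice when it ends.
```

```bash
python3 - <<'E'
from h import *
T=ctrl.read_camera("top"); S=ctrl.read_camera("scene")
print(tri(T,(162.8,154.8),S,(358,185.4)),tri(T,(160.8,153),S,(361.5,186)))
for dv in(-.5,.5): print(tri(T,(162.8,154.8+dv),S,(358,185.4))[0][2],tri(T,(162.8,154.8),S,(358,185.4+dv))[0][2],tri(T,(162.8+dv,154.8),S,(358,185.4))[0][2])
E
```

```text
(array([0.6221, 0.2492, 0.0674]), np.float64(0.00029591079652578893)) (array([0.6283, 0.256 , 0.0669]), np.float64(0.0017612609722848461))
0.06854205473380029 0.06929525572278614 0.06677332487411702
0.066178392881191 0.06542106560170648 0.06795012422403664
```

Edit , replacing
```

```
with
```

```

```bash
cat /tmp/bash_jobs.1000/e6e033296676/stdout
```

```text
0.1 3990 geom mm [-22.4  -3.9 105.6 101.4 111.8   0.9  66.4  49.8  68.5] off [-0.2531  0.0737 -0.1442 -0.7714] [0.6931 0.914 ] rise 18.73 remaining -2.09 sd 0.41 rms [1.6, 2.1, 1.6, 1.6]
0.1 4002 geom mm [-22.4  -3.9 105.6 101.4 111.7   0.8  67.7  50.8  69.7] off [-0.2957  0.3336 -0.0648 -0.7158] [0.6991 0.9113] rise 18.81 remaining -1.96 sd 0.41 rms [1.6, 2.1, 1.6, 1.6]
2 4048 geom mm [-21.7  -3.2 105.6 101.4 111.7   1.6  66.4  49.3  68.2] off [-0.3778  0.0845  0.0796 -0.8234] [0.6866 0.9097] rise 18.9 remaining -1.79 sd 0.39 rms [1.6, 2.1, 1.6, 1.6]
2 4067 geom mm [-22.9  -4.3 105.7 101.4 111.8   0.5  67.4  50.6  69.4] off [-0.2164  0.2247 -0.2165 -0.6845] [0.6939 0.9137] rise 18.8 remaining -2.07 sd 0.41 rms [1.6, 2.2, 1.6, 1.6]
```

```bash
sed -i 's/^SS=20/SS=10/' rend.py
sed -e 's/^rd=.*/rd=lambda f: 255*(cv2.imread(f)[:,:,::-1]\/255.)**2.2/' -e 's/for w in(0.1,2)/for w in(0.1,1)/' -e 's/for z0 in(.048,.052)/for z0 in(.050,)/' level3.py > level5.py; timeout 500 python3 level5.py top1.png scene1.png
```

```text
0.1 3597 geom mm [-23.8  -3.2 107.3 101.2 113.1   0.1  67.4  50.1  68.7] off [-0.3121  0.0485 -0.2337 -0.5085] [0.6576 0.8024] rise 18.54 remaining -1.24 sd 0.44 rms [1.6, 2.5, 1.2, 1.2]
1 3692 geom mm [-23.7  -2.9 107.3 101.3 113.1   0.3  67.8  50.3  69.1] off [-0.352   0.1343 -0.1692 -0.5069] [0.6539 0.8022] rise 18.73 remaining -1.27 sd 0.44 rms [1.6, 2.4, 1.3, 1.2]
```

```bash
python3 -c "
from h import *
go([.5157,.2407,.22],40)"
```

```text
t 32.65 pos [ 0.4786 -0.19    0.2319] heading 36.04 grip 0.0569 F [0.0561 0.5995 0.239 ] tilt [ 0.0001  0.0001 -1.    ] q6 -65.05418202696792
turn [-0.01 -3.96 -0.  ]
shift [-0.3264  0.012   0.2834]
```

```bash
python3 -m crank '[[[-0.03,0,0.026],[0,0,0]],[[-0.065,0,0.056],[0,0,0]],[[-0.1,0,0.087],[0,0,0]],[[-0.135,0,0.117],[0,0,0]],[[-0.17,0,0.148],[0,0,0]],[[-0.205,0,0.178],[0,0,0]],[[-0.24,0,0.208],[0,0,0]],[[-0.275,0,0.239],[0,0,0]],[[-0.305,0,0.265],[0,0,0]],[[-0.3264,0,0.2834],[0,0,0]],[[-0.3264,0,0.2834],[0,0,0]],[[-0.3264,0,0.2834],[0,0,0]]]' 0.35 20
python3 -c "
from h import *
go([.5157,.2407,.102],36)"
```

```text
t: 33.85
tool_pos: [0.5154, 0.2409, 0.2317]
ee_rot: [[0.589, -0.0, 0.808], [-0.808, -0.0, 0.589], [-0.0, -1.0, -0.001]]
contact_force: [0.2, 0.5, -0.9]
grip_width: 0.0619
t 33.85 pos [0.5154 0.2409 0.2317] heading 36.12 grip 0.0619 F [ 0.1891  0.4633 -0.8533] tilt [-0.0005 -0.0003 -1.    ] q6 -17.713866402489476
turn [ 0.03  0.12 -0.  ]
shift [0.0003 0.1297 0.0002]
```

```bash
python3 -m crank '[[[0.0003,0.03,0.0002],[0,0,0]],[[0.0003,0.06,0.0002],[0,0,0]],[[0.0003,0.09,0.0002],[0,0,0]],[[0.0003,0.115,0.0002],[0,0,0]],[[0.0003,0.1295,0.0002],[0,0,0]],[[0.0003,0.1295,0.0002],[0,0,0]],[[0.0003,0.1295,0.0002],[0,0,0]]]' 0.35 20
python3 -m crank '[[[0,0,0],[0,0,0]],[[0,0,0],[0,0,0]],[[0,0,0],[0,0,0]],[[0,0,0],[0,0,0]],[[0,0,0],[0,0,0]]]' 0.8 12
python3 -m crank '[[[0,0,0],[0,0,0]],[[0,0.0003,0],[0,8,0]],[[0,0.0005,0],[0,16,0]],[[0,0.0008,0],[0,24,0]],[[0,0.0011,0],[0,32,0]],[[0,0.0012,0],[0,36,0]],[[0,0.0012,0],[0,36,0]],[[0,0.0012,0],[0,36,0]]]' - 25
python3 -m crank '[[[0,0,0],[0,0,0]],[[0,0,0],[0,0,0]],[[0,0,0],[0,0,0]],[[0,0,0],[0,0,0]],[[0,-0.03,0],[0,0,0]],[[0,-0.07,0],[0,0,0]],[[0,-0.11,0],[0,0,0]],[[0,-0.13,0],[0,0,0]],[[0,-0.13,0],[0,0,0]]]' 0.35 20
python3 -c "
from h import *
go([.4794,-.190,.22],-11)"
```

```text
t: 34.55
tool_pos: [0.5164, 0.2398, 0.1029]
ee_rot: [[0.587, 0.0, 0.809], [-0.809, 0.0, 0.587], [0.0, -1.0, 0.0]]
contact_force: [-0.2, 0.2, -1.1]
grip_width: 0.0622
t: 35.05
tool_pos: [0.5159, 0.2403, 0.1033]
ee_rot: [[0.589, 0.0, 0.808], [-0.808, -0.0, 0.589], [0.0, -1.0, 0.0]]
contact_force: [-2.0, -2.5, 5.5]
grip_width: 0.0465
t: 35.85
tool_pos: [0.5157, 0.2402, 0.1021]
ee_rot: [[0.001, -0.0, 1.0], [-1.0, -0.0, 0.001], [0.0, -1.0, -0.0]]
contact_force: [-4.0, -4.8, 6.0]
grip_width: 0.0459
t: 36.75
tool_pos: [0.5169, 0.241, 0.2342]
ee_rot: [[0.001, 0.005, 1.0], [-1.0, 0.002, 0.001], [-0.002, -1.0, 0.005]]
contact_force: [0.2, 0.7, -0.2]
grip_width: 0.0622
t 36.75 pos [0.5169 0.241  0.2342] heading 0.05 grip 0.0622 F [ 0.2059  0.6949 -0.2055] tilt [ 0.005   0.0018 -1.    ] q6 18.305725583366453
turn [-0.28 11.05 -0.13]
shift [ 0.431   0.0133 -0.038 ]
```

```bash
python3 -m crank '[[[0.03,0,-0.003],[0,2,0]],[[0.07,0,-0.006],[0,4,0]],[[0.115,0,-0.01],[0,6,0]],[[0.16,0,-0.014],[0,8,0]],[[0.205,0,-0.018],[0,11,0]],[[0.25,0,-0.022],[0,11,0]],[[0.295,0,-0.026],[0,11,0]],[[0.34,0,-0.03],[0,11,0]],[[0.38,0,-0.033],[0,11,0]],[[0.415,0,-0.036],[0,11,0]],[[0.431,0,-0.038],[0,11,0]],[[0.431,0,-0.038],[0,11,0]]]' 0.35 20
python3 -c "
from h import *
go([.4794,-.190,.22],-11)
t=ctrl.read_camera('scene'); crop(t,180,130,400,260,3,'s17.png');cv2.imwrite('pics/scene2.png',t['color'][:,:,::-1])
t=ctrl.read_camera('top'); crop(t,130,130,330,240,4,'t17.png');cv2.imwrite('pics/top2.png',t['color'][:,:,::-1])"
timeout 500 python3 level5.py top2.png scene2.png
```

```text
t: 37.95
tool_pos: [0.4778, -0.1917, 0.2302]
ee_rot: [[-0.193, -0.001, 0.981], [-0.981, 0.001, -0.193], [-0.001, -1.0, -0.001]]
contact_force: [-0.5, 0.2, 0.7]
grip_width: 0.0619
t 37.95 pos [ 0.4778 -0.1917  0.2302] heading -11.1 grip 0.0619 F [-0.546   0.1875  0.7453] tilt [-0.0013  0.0008 -1.    ] q6 -18.115611759347356
turn [ 0.08 -0.1  -0.03]
shift [-0.0019  0.0102  0.0012]
0.1 4090 geom mm [-24.3  -3.5 107.1 101.1 112.7  -0.1  66.9  49.6  66.9] off [-0.1816 -0.0952 -0.3863 -0.601 ] [0.6509 0.8022] rise 17.33 remaining 0.0 sd 0.4 rms [1.6, 2.8, 1.2, 1.1]
1 4102 geom mm [-23.9  -3.2 107.2 101.3 113.1   0.3  67.5  50.1  67.6] off [-0.2737  0.0657 -0.2598 -0.5274] [0.6553 0.8006] rise 17.48 remaining -0.12 sd 0.4 rms [1.6, 2.8, 1.2, 1.1]
```

View pics/s17.png

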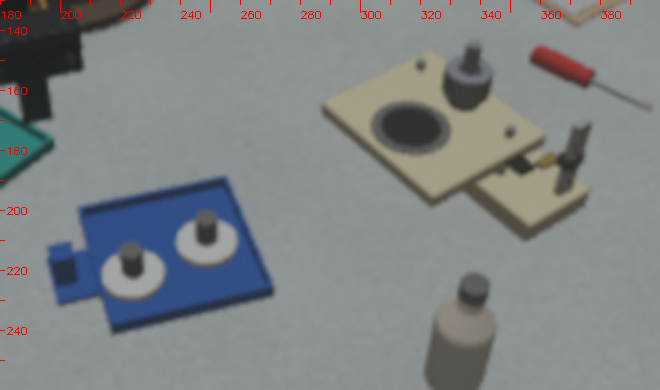

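View pics/t17.png

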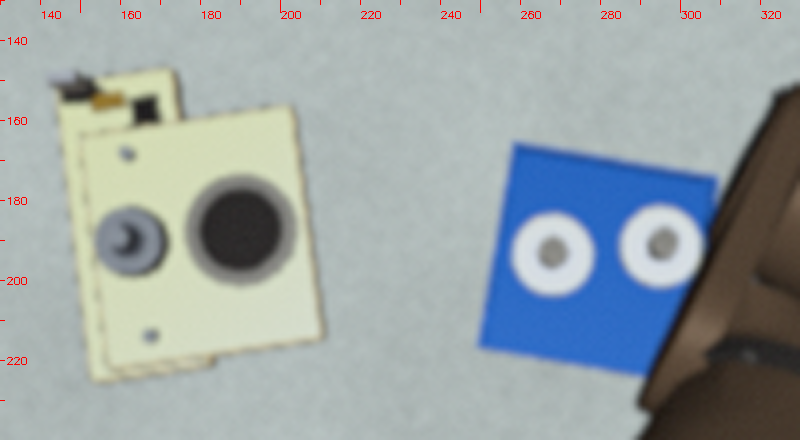

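```bash
python3 - <<'E'
from h import *
T=ctrl.read_camera("top"); S=ctrl.read_camera("scene")
c=np.array([.5,-.0861]); a=np.radians(-11.2); R=np.array([[np.cos(a),-np.sin(a)],[np.sin(a),np.cos(a)]])
def tr(p): return (R.T@(p[:2]-c))*1e3
for n,disc,t,s in(("A",(268.3,193.5),(268.2,192.6),(248.5,201)),("B",(295,191.5),(295.7,190.8),(223.3,213))):
    p=at_z(T,*disc,.012); q,e=tri(T,t,S,s); print(n,p,tr(p),"stub top",q,e,tr(q))
crop(S,190,170,290,250,7,"s18.png"); crop(T,240,150,330,230,7,"t18.png")
E
```

```text
A [ 0.5065 -0.0525  0.012 ] [-0.1862 34.2439] stub top [ 0.5068 -0.0515  0.0457] 0.0003565102113861677 [-0.1033 35.2995]
B [ 0.5104 -0.1319  0.012 ] [ 19.055 -42.889] stub top [ 0.5101 -0.132   0.0406] 0.00029758794305179457 [ 18.8357 -43.0462]
```

View pics/s18.png

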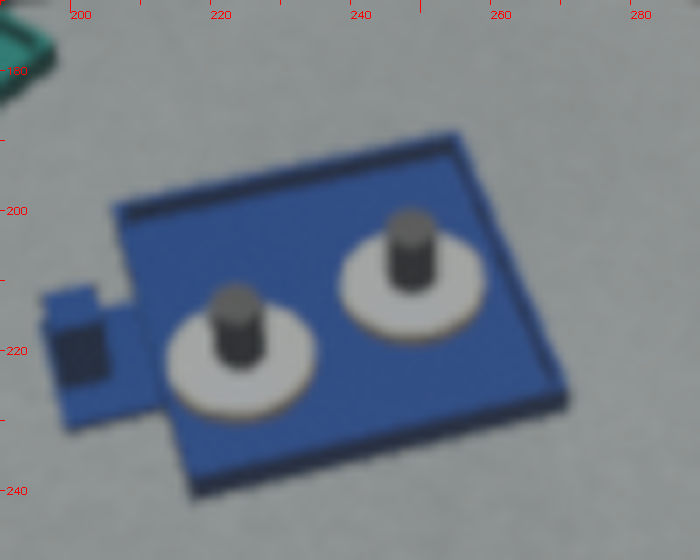

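```bash
python3 -c "
from h import *
S=ctrl.read_camera('scene'); print(at_z(S,199.9,213.3,.042))
go([.4792,-.1900,.06],-11.2)"
```

```text
[ 0.4812 -0.1901  0.042 ]
t 38.3 pos [ 0.4785 -0.1894  0.2313] heading -10.88 grip 0.0619 F [-0.3096 -0.3266  0.2484] tilt [ 0.0001  0.0001 -1.    ] q6 -18.087964079879953
turn [-0.    0.32 -0.01]
shift [0.0004 0.1713 0.0008]
```

```bash
python3 -m crank '[[[0.0005,0.04,0.001],[0,0,0]],[[0.0005,0.08,0.001],[0,0,0]],[[0.0005,0.12,0.001],[0,0,0]],[[0.0005,0.15,0.001],[0,0,0]],[[0.0005,0.17,0.001],[0,0,0]],[[0.0005,0.17,0.001],[0,0,0]]]' 0.35 20
python3 -c "
from h import *
t=ctrl.read_camera('scene'); crop(t,170,130,300,260,5,'s19.png')
go([.4792,-.1900,.0145],-11.2)"
```

```text
t: 38.9
tool_pos: [0.4783, -0.1901, 0.0592]
ee_rot: [[-0.189, -0.004, 0.982], [-0.982, 0.002, -0.189], [-0.001, -1.0, -0.004]]
contact_force: [0.3, 0.3, 0.2]
grip_width: 0.0617
t 38.95 pos [ 0.479  -0.1905  0.0607] heading -10.92 grip 0.0618 F [-0.4162  0.2444  0.3539] tilt [-0.0018  0.0011 -1.    ] q6 -18.120358287254803
turn [ 0.11  0.28 -0.04]
shift [-0.0005  0.0462  0.0002]
```

View pics/s19.png

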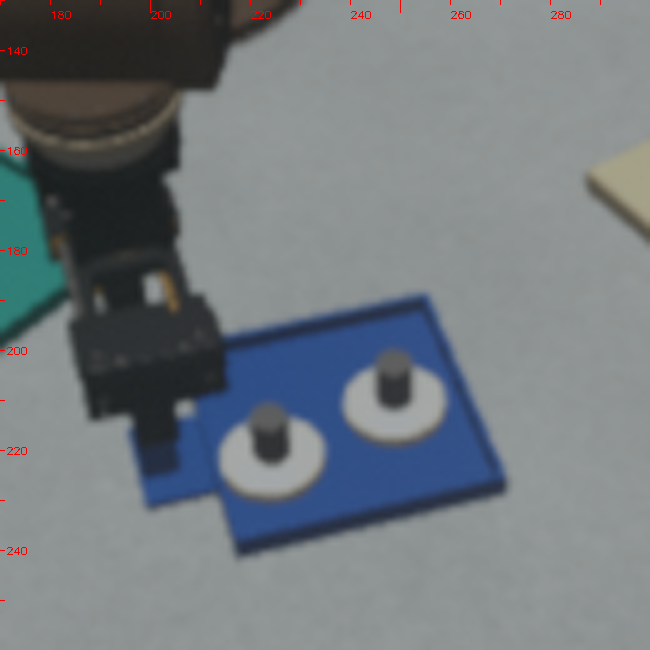

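```bash
python3 -m crank '[[[0,0.02,0],[0,0,0]],[[0,0.038,0],[0,0,0]],[[0,0.045,0],[0,0,0]],[[0,0.045,0],[0,0,0]]]' 0.35 20
python3 -m crank '[[[0,0,0],[0,0,0]],[[0,0,0],[0,0,0]],[[0,0,0],[0,0,0]],[[0,0,0],[0,0,0]],[[0,0,0],[0,0,0]],[[0,0,0],[0,0,0]]]' 0.9 25
python3 -c "
from h import *
go([.5583,-.1006,.015],7.12)"
```

```text
t: 39.35
tool_pos: [0.4794, -0.191, 0.0166]
ee_rot: [[-0.19, 0.0, 0.982], [-0.982, 0.0, -0.19], [-0.0, -1.0, 0.0]]
contact_force: [-0.4, -0.0, -0.2]
grip_width: 0.0616
t: 39.95
tool_pos: [0.4791, -0.1911, 0.0163]
ee_rot: [[-0.19, -0.0, 0.982], [-0.982, 0.0, -0.19], [-0.0, -1.0, -0.0]]
contact_force: [-1.9, 0.4, 3.5]
grip_width: 0.022
t 39.95 pos [ 0.4791 -0.1911  0.0163] heading -10.96 grip 0.022 F [-1.8619  0.3766  3.5417] tilt [-0.0003  0.0002 -1.    ] q6 -18.12990429308662
turn [  0.02 -18.08  -0.01]
shift [-0.1039  0.0013  0.0606]
```

```bash
python3 -m crank '[[[-0.003,0,0.002],[0,-0.5,0]],[[-0.008,0,0.005],[0,-1.5,0]],[[-0.013,0,0.008],[0,-2.5,0]],[[-0.018,0,0.011],[0,-3.5,0]],[[-0.023,0,0.0135],[0,-4.5,0]],[[-0.028,0,0.0165],[0,-5.5,0]],[[-0.033,0,0.0195],[0,-6.5,0]],[[-0.038,0,0.0225],[0,-7.5,0]],[[-0.043,0,0.025],[0,-8.5,0]],[[-0.048,0,0.028],[0,-9.3,0]],[[-0.051,0,0.03],[0,-9.7,0]],[[-0.052,0,0.0303],[0,-9.7,0]]]' - 30
python3 -c "
from h import *
go([.5583,-.1006,.016],7.12)
t=ctrl.read_camera('scene'); crop(t,170,130,300,260,5,'s20.png')"
```

```text
t: 41.15
tool_pos: [0.519, -0.1459, 0.0163]
ee_rot: [[-0.02, -0.0, 1.0], [-1.0, -0.001, -0.02], [0.001, -1.0, -0.0]]
contact_force: [-2.6, -5.0, 2.6]
grip_width: 0.0223
t 41.15 pos [ 0.519  -0.1459  0.0163] heading -1.17 grip 0.0223 F [-2.5695 -4.9763  2.5506] tilt [-0.     -0.0005 -1.    ] q6 -21.493633658788415
turn [ 0.   -8.29  0.03]
shift [-0.0461  0.0003  0.0383]
```

View pics/s20.png

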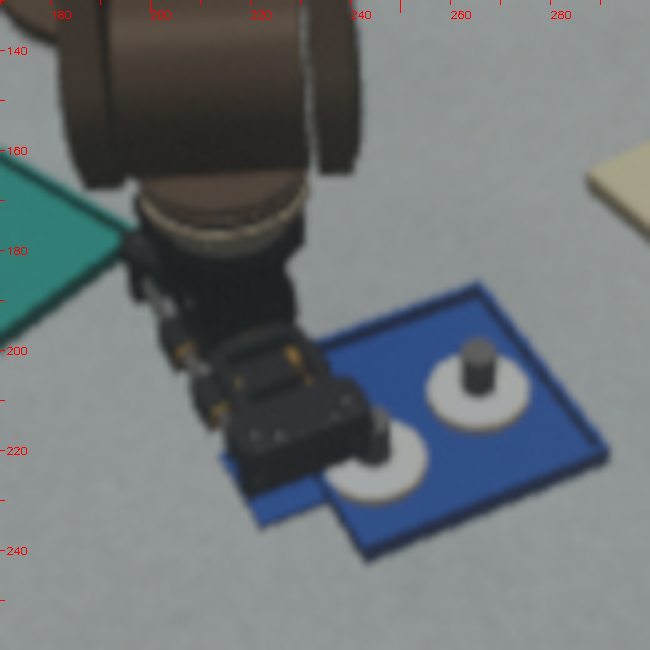

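Works; the tray follows the grip with the lenses standing. Second half to the standoff.

```bash
python3 -m crank '[[[-0.003,0,0.002],[0,-0.5,0]],[[-0.008,0,0.006],[0,-1.5,0]],[[-0.013,0,0.01],[0,-2.5,0]],[[-0.018,0,0.0145],[0,-3.5,0]],[[-0.023,0,0.0185],[0,-4.5,0]],[[-0.028,0,0.023],[0,-5.5,0]],[[-0.033,0,0.027],[0,-6.5,0]],[[-0.038,0,0.031],[0,-7.5,0]],[[-0.043,0,0.0355],[0,-8.3,0]],[[-0.046,0,0.038],[0,-8.3,0]],[[-0.046,0,0.038],[0,-8.3,0]],[[-0.046,0,0.038],[0,-8.3,0]]]' - 30
python3 -c "
from h import *
go([.5422,.0283,.016],7.12)
t=ctrl.read_camera('scene'); crop(t,190,120,390,260,4,'s21.png')
t=ctrl.read_camera('top'); crop(t,130,130,330,240,4,'t21.png')"
```

```text
t: 42.4
tool_pos: [0.5579, -0.1004, 0.0163]
ee_rot: [[0.123, 0.0, 0.992], [-0.992, 0.0, 0.123], [-0.0, -1.0, 0.0]]
contact_force: [-0.0, 2.7, 4.7]
grip_width: 0.022
t 42.4 pos [ 0.5579 -0.1004  0.0163] heading 7.07 grip 0.022 F [-0.0489  2.681   4.6936] tilt [ 0.0003  0.0002 -1.    ] q6 -23.973249379211754
turn [-0.02 -0.05 -0.01]
shift [-0.1296  0.0004  0.0002]
```

View pics/s21.png

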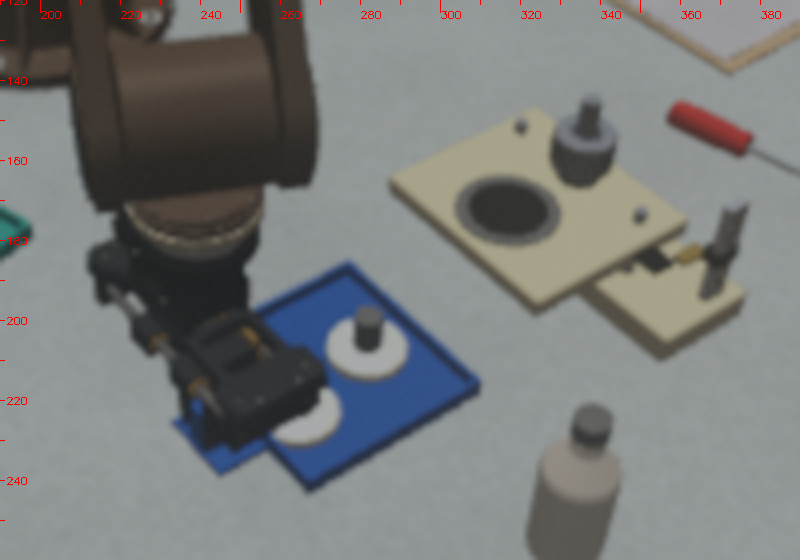

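View pics/t21.png

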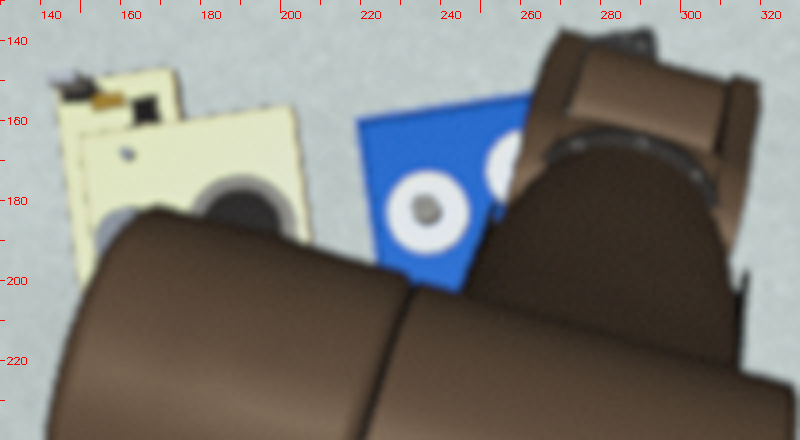

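```bash
python3 - <<'E'
from h import *
from fit2 import W
T=ctrl.read_camera("top");S=ctrl.read_camera("scene")
a=np.radians(7.12);R=np.array([[np.cos(a),-np.sin(a)],[np.sin(a),np.cos(a)]])
for n,p in(("T FR",at_z(T,219.5,160,.016)),("S FR",at_z(S,310,216,.016)),("S FL",at_z(S,277.2,185.5,.016)),("S BR",at_z(S,267.5,240.7,.016)),("tcp",ctrl.observe()["tool_pos"])):
    print(n,1e3*(R.T@(p[:2]-[.5157,.2407])))
E
```

```text
T FR [  75.1835 -160.7417]
S FR [  83.1617 -163.4091]
S FL [ -71.8856 -161.9782]
S BR [  82.7993 -315.3732]
tcp [  -0.4745 -343.71  ]
```

```bash
python3 -m crank '[[[-0.003,0,0],[0,0,0]],[[-0.008,0,0],[0,0,0]],[[-0.014,0,0],[0,0,0]],[[-0.02,0,0],[0,0,0]],[[-0.026,0,0],[0,0,0]],[[-0.032,0,0],[0,0,0]],[[-0.038,0,0],[0,0,0]],[[-0.044,0,0],[0,0,0]],[[-0.05,0,0],[0,0,0]],[[-0.055,0,0],[0,0,0]],[[-0.058,0,0],[0,0,0]],[[-0.06,0,0],[0,0,0]]]' - 30
python3 -c "
from h import *
go([.5422,.0283,.016],7.12)
t=ctrl.read_camera('scene'); crop(t,190,120,390,260,4,'s22.png')"
```

```text
t: 43.8
tool_pos: [0.5509, -0.0415, 0.0163]
ee_rot: [[0.122, 0.001, 0.993], [-0.993, -0.001, 0.122], [0.001, -1.0, 0.001]]
contact_force: [0.9, -6.3, 2.8]
grip_width: 0.0216
t 43.8 pos [ 0.5509 -0.0415  0.0163] heading 7.01 grip 0.0216 F [ 0.8514 -6.3183  2.7644] tilt [ 0.0011 -0.0006 -1.    ] q6 -18.138185429707313
turn [-0.06 -0.11  0.04]
shift [-0.0704  0.0003 -0.0001]
```

View pics/s22.png

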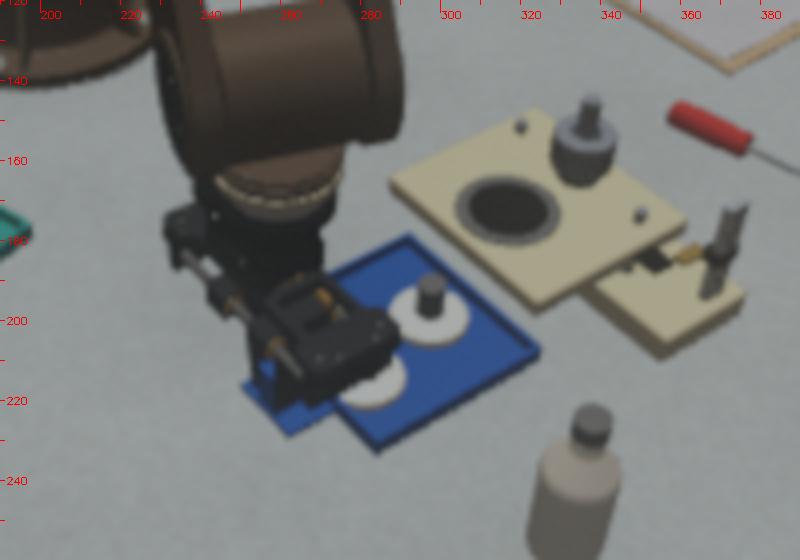

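```bash
python3 -m crank '[[[-0.003,0,0],[0,0,0]],[[-0.008,0,0],[0,0,0]],[[-0.014,0,0],[0,0,0]],[[-0.02,0,0],[0,0,0]],[[-0.026,0,0],[0,0,0]],[[-0.032,0,0],[0,0,0]],[[-0.038,0,0],[0,0,0]],[[-0.044,0,0],[0,0,0]],[[-0.05,0,0],[0,0,0]],[[-0.055,0,0],[0,0,0]],[[-0.059,0,0],[0,0,0]],[[-0.061,0,0],[0,0,0]]]' - 30
python3 -c "
from h import *
go([.5422,.0283,.016],7.12)
t=ctrl.read_camera('scene'); crop(t,230,120,390,240,5,'s23.png')"
```

```text
t: 45.05
tool_pos: [0.5433, 0.0191, 0.0163]
ee_rot: [[0.122, 0.001, 0.992], [-0.992, -0.0, 0.122], [0.0, -1.0, 0.001]]
contact_force: [0.4, -6.4, 4.5]
grip_width: 0.0218
t 45.05 pos [0.5433 0.0191 0.0163] heading 7.02 grip 0.0218 F [ 0.4494 -6.394   4.4618] tilt [ 0.0008 -0.0004 -1.    ] q6 -11.93205742576258
turn [-0.04 -0.1   0.03]
shift [-0.0092  0.0003  0.    ]
```

View pics/s23.png

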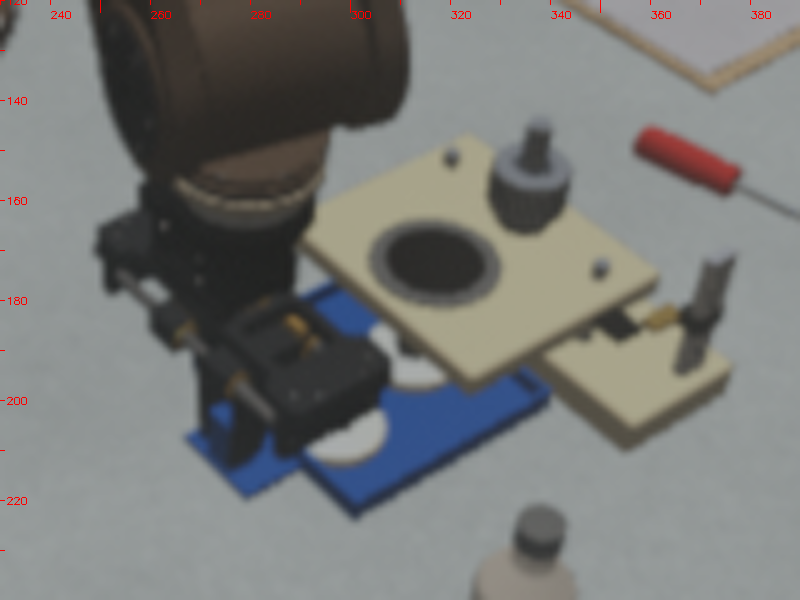

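```bash
python3 -m crank '[[[-0.0015,0,0],[0,0,0]],[[-0.003,0,0],[0,0,0]],[[-0.0045,0,0],[0,0,0]],[[-0.006,0,0],[0,0,0]],[[-0.0065,0,0],[0,0,0]],[[-0.0065,0,0],[0,0,0]]]' - 30; python3 -m crank '[[[-0.001,0,0],[0,0,0]],[[-0.002,0,0],[0,0,0]],[[-0.0025,0,0],[0,0,0]],[[-0.0025,0,0],[0,0,0]]]' - 30
```

```text
t: 45.7
tool_pos: [0.5425, 0.0255, 0.0163]
ee_rot: [[0.122, 0.001, 0.993], [-0.993, -0.0, 0.122], [0.0, -1.0, 0.001]]
contact_force: [0.9, -5.0, 3.8]
grip_width: 0.0218
t: 46.1
tool_pos: [0.5422, 0.0267, 0.0163]
ee_rot: [[0.122, 0.001, 0.993], [-0.993, -0.001, 0.122], [0.001, -1.0, 0.0]]
contact_force: [0.3, -17.6, 3.9]
grip_width: 0.0221
```

```bash
python3 -m crank '[[[0,0,0],[0,0,0]],[[0,0,0],[0,0,0]],[[0,0,0],[0,0,0]]]' - 30; python3 -m crank '[[[0,0,0],[0,0,0]],[[0,0,0],[0,0,0]],[[0,0,0],[0,0,0]],[[0,0,0],[0,0,0]],[[0.0012,-0.02,0],[0,0,0]],[[0.0012,-0.05,0],[0,0,0]],[[0.0012,-0.09,0],[0,0,0]],[[0.0012,-0.13,0],[0,0,0]],[[0.0012,-0.17,0],[0,0,0]],[[0.0012,-0.2,0],[0,0,0]]]' 0.35 20; python3 -m crank '[[[0.04,0,0],[0,0,0]],[[0.08,0,0],[0,0,0]],[[0.12,0,0],[0,0,0]],[[0.16,0,0],[0,0,0]],[[0.2,0,0],[0,0,0]],[[0.24,0,0],[0,0,0]],[[0.28,0,-0.03],[0,0,0]],[[0.32,0,-0.06],[0,0,0]],[[0.36,0,-0.08],[0,0,0]],[[0.38,0,-0.08],[0,0,0]],[[0.38,0,-0.08],[0,0,0]]]' - 20
python3 -c "
from h import *
go([.5422,.0283,.016],7.12)
t=ctrl.read_camera('scene'); crop(t,230,120,390,240,5,'s24.png');cv2.imwrite('pics/scene3.png',t['color'][:,:,::-1])
t=ctrl.read_camera('top'); crop(t,130,130,290,240,5,'t24.png');cv2.imwrite('pics/top3.png',t['color'][:,:,::-1])"
```

```text
t: 46.4
tool_pos: [0.5422, 0.0267, 0.0163]
ee_rot: [[0.122, 0.001, 0.993], [-0.993, -0.001, 0.122], [0.001, -1.0, 0.0]]
contact_force: [-0.1, -16.7, 4.1]
grip_width: 0.0217
t: 47.4
tool_pos: [0.5421, 0.0274, 0.2188]
ee_rot: [[0.123, 0.002, 0.992], [-0.992, 0.0, 0.123], [0.0, -1.0, 0.002]]
contact_force: [0.3, -0.2, -1.1]
grip_width: 0.0619
t: 48.5
tool_pos: [0.5087, -0.3621, 0.2158]
ee_rot: [[0.12, 0.0, 0.993], [-0.993, -0.0, 0.12], [0.0, -1.0, 0.0]]
contact_force: [-0.5, 1.4, -0.3]
grip_width: 0.062
t 48.5 pos [ 0.5087 -0.3621  0.2158] heading 6.87 grip 0.062 F [-0.4904  1.3941 -0.3204] tilt [ 0.0001 -0.     -1.    ] q6 -48.381364137329456
turn [-0.   -0.25  0.  ]
shift [-0.3836  0.1998  0.08  ]
```

View pics/s24.png

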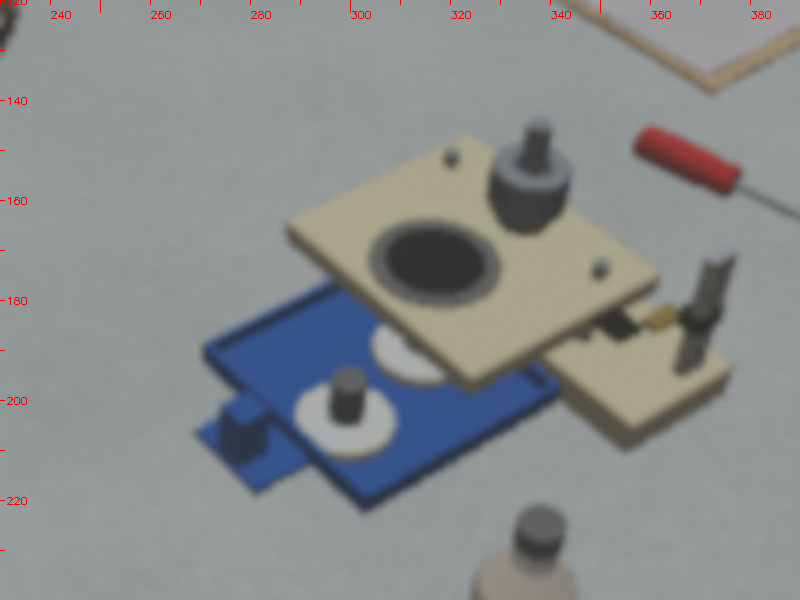

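View pics/t24.png

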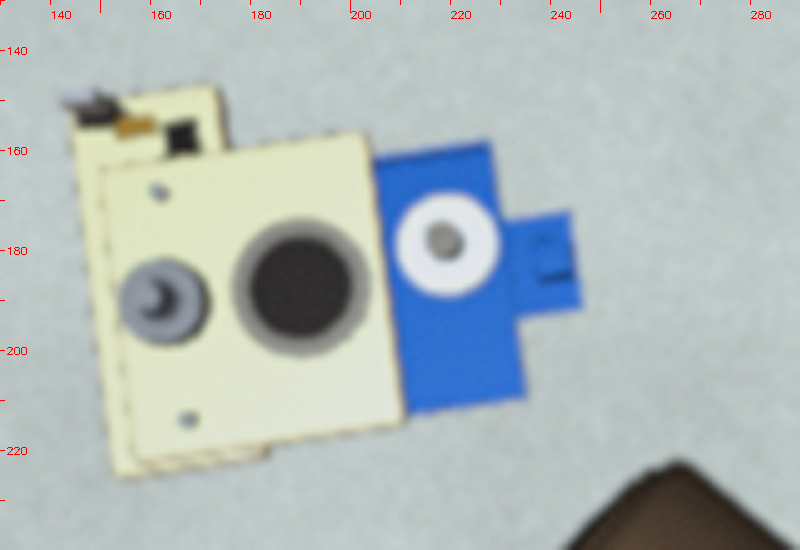

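```bash
python3 - <<'E'
from h import *
T=ctrl.read_camera("top");S=ctrl.read_camera("scene")
a=np.radians(7.12);R=np.array([[np.cos(a),-np.sin(a)],[np.sin(a),np.cos(a)]])
f=lambda p:1e3*(R.T@(p[:2]-[.5157,.2407]))
print("T back R/L",f(at_z(T,228.5,158.5,.016)),f(at_z(T,235,209.5,.016)))
print("S BR,BL",f(at_z(S,302.5,220.8,.016)),f(at_z(S,271.3,189.5,.016)))
print("lensB stub",tri(T,(218.8,177.5),S,(300,195.2)), f(tri(T,(218.8,177.5),S,(300,195.2))[0]))
print("case",at_z(T,298,104,.03)); crop(T,200,80,340,130,5,"t25.png")
E
timeout 400 python3 level5.py top3.png scene3.png
```

```text
T back R/L [  75.6138 -187.9904] [ -77.8668 -185.2901]
S BR,BL [  84.345  -192.7773] [ -68.3681 -187.7529]
lensB stub (array([0.5553, 0.092 , 0.0432]), np.float64(0.0017174975831344705)) [  20.8758 -152.4375]
case [ 0.7708 -0.1483  0.03  ]
0.1 4493 geom mm [-23.8  -2.7 106.8 101.2 112.8   0.6  67.2  50.5  67.9] off [-0.3556  0.2005 -0.1131 -0.584 ] [0.633  0.7771] rise 17.35 remaining -0.62 sd 0.53 rms [1.6, 2.9, 1.3, 1.3]
1 4499 geom mm [-23.7  -2.7 106.8 101.2 112.8   0.7  67.2  50.5  67.9] off [-0.359   0.2011 -0.1094 -0.5866] [0.6331 0.7763] rise 17.35 remaining -0.63 sd 0.52 rms [1.6, 2.9, 1.3, 1.3]
```

View pics/t25.png

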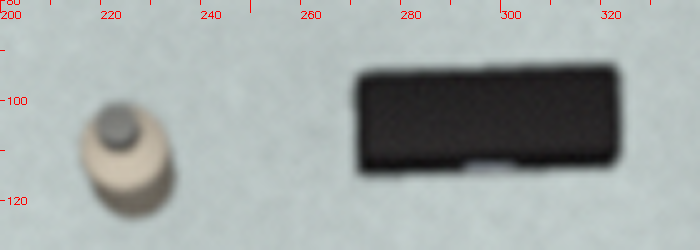

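```bash
python3 -c "
from rig import ctrl
print(ctrl.sign_off()); print(ctrl.observe()['t'])"
```

```text
the job is handed in; nothing more can be done
None
the job is handed in; nothing more can be done
```

I handed the job in at about 49 s of the 210 s. Both lenses on the bench are upright in the blue tray, the index tab is level with the pointer, and the tray is home against the base.

- **Lenses:** Only two white lenses were present. I left the red look-alike and the teal tray alone. One lens was knocked sideways inside the tray during the run, to about (19, -43) mm from the tray's centre. It stayed flat and upright, so I left it there. At the end the other lens was partly hidden by the head, but its visible part lay flat.
- **Collar:** I turned it about 558° anticlockwise, then about 36° back. My first two measurements of the height disagreed: one read about level, the other about 2 mm too high. I corrected the image brightness, and the part sizes then came out nearly as given. That measurement put the tab 1.2 mm too high, so I turned the collar back. Afterwards it read within about 0.1 mm, and on the final check 0.6 mm too high, give or take 0.5 mm. The limit is 2.5 mm.
- **Tray:** The wrist force rose from about 5 to 17 N when the tray met the base. The top camera puts its back edge at -187 mm, where -186 mm is fully home, and within about 1 mm of centre. The scene camera reads about 8 mm to one side and -190 mm. I trusted the top camera because the gripper's own position agreed with it.
- **Clearance and other items:** The head's underside is about 58 mm up and the lenses reach about 44 mm, so nothing touches it. In the pictures the case, bottle, screwdriver and pointer look undisturbed, but I did not measure their positions again. The arm was clear of everything when I handed in.

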